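Find the free-running dish turntable

TASK

Two of the three dish turntables on the bench bind and one still runs free: sort them by gently turning their plates by hand and feeling the drag. Then set the lidded dish flat between the pins of the free-running one, and give it a spin so that it coasts on by itself for a second or so with your hand off. Don't push or press hard on the turntables, and leave the bottle, the slide box and the cup alone.

Things in the scene. Friction and masses are not known exactly. Their poses are not given: they have to be found in the camera images.
- dish_knob (a point): Black upright knob, 18 mm diameter, 30 mm tall, on the lid of the white dish. This point: on its axis, 39 mm above the dish's underside (knob from 18 to 48 mm). z up the dish's axis. The dish starts standing on the bench. Seated flat on a turntable this point is 83 mm above the rest's origin and the dish turns with the plate.
- dish: White dish, lid and knob in one rigid piece: 73 mm diameter (69 mm at the foot), lid top 18 mm above the underside, about 160 g. Origin: centre of its underside, z up. It fits between a turntable's six pins with 2.5 mm to spare all round.
- rest_1: Fixed round black rubber rest 1 of 3, 106 mm outside diameter, rim 12 mm high; one of three look-alike turntables stands in it with 1 mm play all round. Origin: centre of its underside, on the bench; z up. Which turntable stands in which rest changes: one of the three runs free, two bind. A turntable weighs 1.8 kg; more than about 35 N of push or pressure on it is too rough.
- rest_2: Rest 2, same as rest 1. On each turntable's white base (92 mm diameter) turns a bare aluminium plate, 102 mm diameter, underside 36 mm and top 44 mm above the rest's origin. It turns endlessly either way about the vertical axis. A binding plate needs a steady 7 to 12 N at a pin and stops dead when let go; the free one needs under 0.1 N and coasts for seconds.
- rest_3: Rest 3, same as rest 1. Each plate has six upright steel pins, 10 mm diameter, tops 58 mm above the rest's origin (top 4 mm coned to 6 mm), 60 degrees apart on a 44 mm radius about its axis; their starting angle is not given. A shut fingertip pushed along a tangent at the pins' radius catches one and turns the plate. A free plate also answers a first touch with a brief knock.
- bottle: bystander: amber bottle, 60 mm diameter, 150 mm tall; origin centre of underside
- slide_box: bystander: grey slide box 85 x 100 x 34 mm; origin centre of underside
- beaker: bystander: white cup, 60 mm diameter, 70 mm tall; origin centre of underside

How it is judged:
By the outcome, as a careful person would: the job done as asked, in the order asked, and still so for the second after the job is handed in, with the robot touching nothing.
It also fails if it takes over 64 s, if anything falls off the work surface, if the arm or the gripper's body presses on something with over 40 N, if the wrist force passes 120 N, or if a joint passes its speed limit or range.

ROBOT

A 7-joint arm with a two-finger parallel gripper is mounted at the origin on the work surface. World frame = base frame: x ahead of the robot, y to its left, z up, the work surface at z = 0. Lengths are in m, angles in rad, forces in N, time in s.
With the tool pointing down it reaches from about 0.35 to 0.9 m from the base axis. Payload 8.1 kg.
Tool frame: the origin (TCP) lies at the very end of the fingers, on their centre line; the grasp point (between the pads) lies 19 mm behind it; x points along the fingers, y is the direction in which the jaws open and shut, and the axes are right-handed (so a half turn about x gives the same grasp; the last joint's range is limited). The gripper opens to 85 mm and grips with 20 to 120 N. Pads are 22 mm wide; open, the fingers measure 114 mm over their backs; the gripper's body (76 mm by 85 mm) begins 54 mm behind the grasp point. The pads swing forward as they close: fully open they stand 13 mm farther back than shut.
Start: joints at [1.059, 0.434, 0.025, 1.573, -0.012, 1.134, -0.075], TCP at [0.248, -0.574, 0.231] pointing down, gripper open.
Joint ranges: [-2.62, 2.62], [-0.44, 2.09], [-1.27, 1.32], [0.08, 2.57], [-1.32, 4.46], [0.12, 2], [-2.74, 2.74]. Speed limits (rad/s): [2.22, 2.22, 3.01, 3.01, 3.14, 3.14, 3.14].

INTERFACE

Orientations are given as a unit quaternion [x, y, z, w].
In Python, from plant import bot gives the robot as it stands. The module is installed in compiled form; this text tells all that it offers.
- The arm moves only by the tool servo_tool, never from a script. Its argument "targets" is a list of rows, each an object of numbers: "claw": the finger opening in mm, from 0 to 85.4; "tx", "ty", "tz": the shift along the tool's x, y, z in mm; "ax", "ay", "az": the turn, a rotation vector about the tool's x, y, z in rad. In form: [{"claw": .., "tx": .., "ty": .., "tz": .., "ax": .., "ay": .., "az": ..}, ...]. A call has 1 to 8 rows; each row shifts and turns the commanded pose from where the row before left it, along the tool's axes as they then stand; what a row does not reach is not made up. A row lasts 1/12 s, in which the tool goes at most 41.7 mm and 7.16 degrees, less where a joint would pass 70% of its speed; a pose out of reach is approached as far as the arm can. A call with a gripper value outside its range is refused whole. The fingers move at their own pace and stop on an object; the grip force is fixed at half the most. Time passes only in rows, so rows that do not move let the fingers close. It gives the time, the measured TCP pose, the force and the opening at its end, in the units of the state.
- bot.sense(): the state, without advancing time (a new reading comes with each control period).
- bot.read_camera(name): name is "scene" or "top"; returns the picture (400x640x3 uint8, blue, green, red); there is no depth.
- bot.get_calibration(name): a dict with "fx", "fy", "cx", "cy" (pixels), "extrinsics" (4x4, takes a point from world to camera coordinates). Camera axes: x right, y up, looking along -z (the intrinsics and any distortion apply to the point x, -y, -z); pixel columns grow to the right and rows downward; lengths in m; the calibration is good to about 2 mm. A picture is of the moment at which its call begins. get_calibration takes no time and is no camera call.
- bot.hand_in(): hands the job in, once; it reports no verdict.
Trained networks look in the newest picture that a camera, given by its name, has taken for a name from the list of things; names that differ only in an ending like _2 or _b are one class to them, and where a whole thing is asked for, a point or a joint stands for the part that bears it (a point fixed in the world has none). Each returns a list of dicts, best first, with "confidence" (0 to 1); they miss things now and then, are a little off and sometimes report something else, mostly with a low value. They report only what shows in the picture. A call takes as long as a camera call.
- bot.find_in(target, camera): "location" ([column, row] in pixels, amid what is visible of it).
- bot.regions_of(target, camera): "region" (400x640 bool, what is visible of it) and "location" ([column, row] in pixels, amid what is visible of it).
- bot.pinpoint(target, camera): "location" ([column, row] in pixels: a listed point, or the origin of a listed thing).
The state is a dict: "time_s": time; "joint_pos": joint angles; "joint_velocities": joint speeds; "joint_torque": joint torques, N m; "position": TCP position; "eef_rot": TCP orientation; "contact_force": force on the tool from outside, world axes, zero at the start; "moment": the same for the moment, N m; "grip_width": finger opening in m.
Only numpy, scipy, OpenCV 4.12 (cv2) and the standard library are available. Lean on these libraries where they do the work, as an engineer would, in place of code of your own. Each camera call takes 0.05 s, during which the arm holds its last target.

## Working session

There is one attempt and no reset: what is moved stays moved. The work goes in short steps, Python scripts to look and compute and a tool call to move; the robot and the scene stay as the last step left them, time stands still between calls to the robot, and variables do not carry over. Pictures are saved under pics/ and viewed, and the job is handed in when it is done.

Besides the shell and the picture viewer there is one more tool, called after "Call:" as name(argument=value, ...) on one line, values as JSON. servo_tool: Moves the arm, as the interface text tells. Its arguments: {"type":"object","properties":{"targets":{"type":"array"}},"required":["targets"]}

```bash
mkdir -p pics; cat > h.py <<'E'
import numpy as np, cv2
from plant import bot
def ray(cam,px):
    c=bot.get_calibration(cam);E=np.array(c["extrinsics"]);R=E[:3,:3];t=E[:3,3]
    d=np.array([(px[0]-c["cx"])/c["fx"],-(px[1]-c["cy"])/c["fy"],-1.0])
    return -R.T@t, R.T@d
def onz(cam,px,z):
    o,d=ray(cam,px);return o+d*(z-o[2])/d[2]
def proj(cam,p):
    c=bot.get_calibration(cam);E=np.array(c["extrinsics"]);q=E[:3,:3]@np.array(p)+E[:3,3]
    return np.array([c["cx"]+c["fx"]*q[0]/-q[2],c["cy"]+c["fy"]*-q[1]/-q[2]])
E
python3 - <<'E'
from h import *
np.set_printoptions(precision=4,suppress=True)
print(bot.sense())
for c in ("top","scene"):
    cv2.imwrite(f"pics/{c}0.png",bot.read_camera(c)); k=bot.get_calibration(c);print(c,k, ray(c,(320,200)))
    for n,z in (("rest_1",0),("dish",0),("dish_knob",0.039),("bottle",0),("slide_box",0),("beaker",0)):
        for r in bot.pinpoint(n,c)[:4]:
            print(c,n,r["confidence"],np.array(r["location"]),onz(c,r["location"],z))
print(bot.sense()["time_s"])
E
```

```text
{'time_s': 0.0, 'joint_pos': array([ 1.0594,  0.4352,  0.025 ,  1.5741, -0.0116,  1.134 , -0.0751]), 'joint_velocities': array([-0.0005,  0.0011,  0.0018, -0.0003, -0.0009,  0.0002, -0.0011]), 'joint_torque': array([  0.0011, -67.0485,   1.0254, -31.6202,   0.0155,   0.0125,
         0.    ]), 'position': array([ 0.2482, -0.5731,  0.2305]), 'eef_rot': array([-0.6922, -0.144 ,  0.6926, -0.143 ]), 'contact_force': array([-0.2631, -0.3101, -0.18  ]), 'moment': array([ 0.0199,  0.0313, -0.0205]), 'grip_width': 0.0850535516069424}
top {'fx': 459.4876480821284, 'fy': 459.4876480821284, 'cx': 318.2007565217117, 'cy': 192.468414645464, 'extrinsics': array([[ 0.    , -1.    , -0.003 , -0.0053],
       [ 0.9931, -0.0003,  0.1175, -0.62  ],
       [-0.1175, -0.003 ,  0.9931, -1.4151],
       [ 0.    ,  0.    ,  0.    ,  1.    ]])} (array([ 0.4494, -0.0098,  1.4781]), array([ 0.1012, -0.0009, -0.995 ]))
top rest_1 0.63 [383.9 202. ] [ 0.5933 -0.2175  0.    ]
top rest_1 0.39 [259.2 203.1] [0.5898 0.1854 0.    ]
top dish 0.73 [344.8 246.2] [ 0.4515 -0.0903  0.    ]
top dish_knob 0.94 [348.7 243. ]
[... 554 characters left out ...]
776],
       [ 0.    ,  0.    ,  0.    ,  1.    ]])} (array([1.3662, 0.1681, 0.6343]), array([-0.7901, -0.1965, -0.5807]))
scene rest_1 0.79 [337.4 219.6] [0.5799 0.0202 0.    ]
scene rest_1 0.7 [252.3 211.8] [ 0.6006 -0.2142  0.    ]
scene rest_1 0.58 [398.3 230.6] [0.588  0.1817 0.    ]
scene dish 0.55 [310.2 188. ] [ 0.4499 -0.0898  0.    ]
scene dish_knob 0.87 [306.9 177.8] [ 0.4566 -0.0972  0.039 ]
scene dish_knob 0.32 [208.4 175.7] [ 0.5127 -0.3836  0.039 ]
scene bottle 0.89 [473.7 240.5] [0.5829 0.3668 0.    ]
scene slide_box 0.61 [208.6 176.6] [ 0.4615 -0.4166  0.    ]
scene slide_box 0.52 [474.8 237. ] [0.5684 0.3705 0.    ]
scene beaker 0.88 [341.3 277. ] [0.7799 0.0704 0.    ]
0.7
```

```bash
python3 - <<'E'
import cv2
a=cv2.imread("pics/top0.png");cv2.imwrite("pics/top0c.png",cv2.resize(a[120:290,180:470],None,fx=2.7,fy=2.7,interpolation=cv2.INTER_CUBIC))
a=cv2.imread("pics/scene0.png");cv2.imwrite("pics/scene0c.png",cv2.resize(a[120:320,180:500],None,fx=2.5,fy=2.5,interpolation=cv2.INTER_CUBIC))
E
```

```text
(no output)
```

View pics/top0c.png

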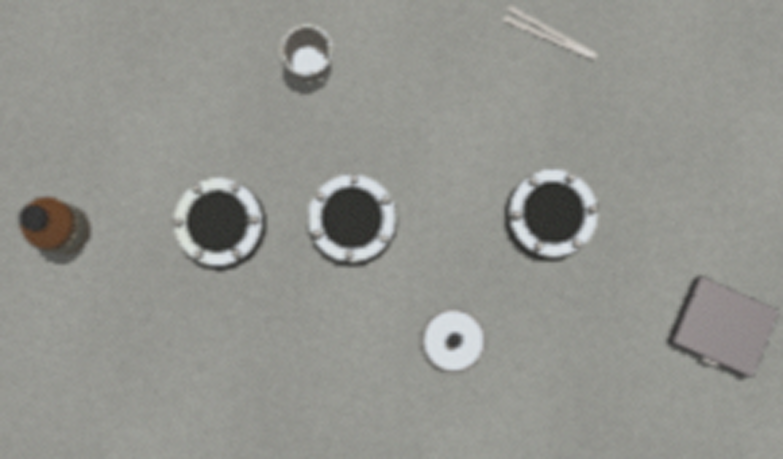

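View pics/scene0c.png

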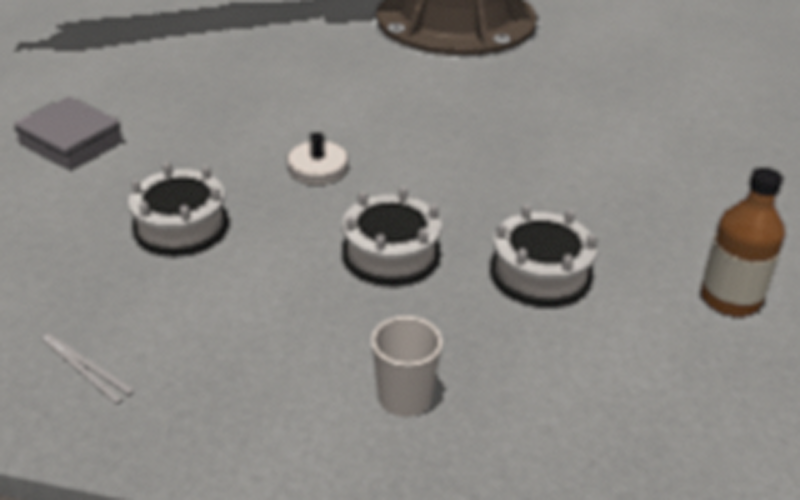

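```bash
python3 - <<'E'
from h import *
np.set_printoptions(precision=4,suppress=True)
R={}
for cam in("top","scene"):
    im=cv2.imread(f"pics/{cam}0.png");g=cv2.cvtColor(im,cv2.COLOR_BGR2GRAY)
    n,l,s,c=cv2.connectedComponentsWithStats((g<75).astype(np.uint8))
    for i in range(1,n):
        if 60<s[i,4]<1500 and 120<c[i][1]<300: print(cam,s[i],c[i],onz(cam,c[i],.044))
# refine centre with annulus in top image: bright mask
im=cv2.imread("pics/top0.png");g=cv2.cvtColor(im,cv2.COLOR_BGR2GRAY).astype(np.float32)
outs=[]
for k,(x,y) in enumerate([(0.588,-0.211),(0.585,0.018),(0.582,0.182)]):
    rows=[]
    for cam in("top","scene"):
        g=cv2.cvtColor(cv2.imread(f"pics/{cam}0.png"),cv2.COLOR_BGR2GRAY).astype(np.float32)
        G=np.linspace(-.07,.07,280);
        m=np.array([[proj(cam,(x+a,y+b,.056)) for b in -G] for a in -G],np.float32)
        w=cv2.remap(g,m[...,0],m[...,1],cv2.INTER_CUBIC);rows.append(w)
    outs.append(np.vstack(rows))
cv2.imwrite("pics/rect.png",cv2.resize(np.hstack(outs),(800,533)))
E
```

```text
top [  0 129  75  65 944] [ 44.4968 167.5032] [0.6991 0.8619 0.044 ]
top [374 188  22  21 359] [384.6518 198.195 ] [ 0.601  -0.2139  0.044 ]
top [250 191  22  22 358] [260.0754 201.514 ] [0.5906 0.1769 0.044 ]
top [300 190  21  21 357] [309.8347 200.1429] [0.5949 0.0208 0.044 ]
top [188 195  20  18 215] [196.7535 203.5767] [0.5842 0.3755 0.044 ]
top [ 14 216  37  81 348] [ 40.3132 257.4885] [0.4167 0.8551 0.044 ]
scene [ 326  106   68   36 1357] [361.7531 123.5018] [0.0552 0.0025 0.044 ]
scene [271 119  41  10 112] [294.0893 123.2411] [ 0.1101 -0.2415  0.044 ]
scene [ 47 124  78  28 324] [ 94.534  142.4877] [ 0.4144 -0.8552  0.044 ]
scene [617 124   8  12  67] [620.5224 129.6866] [-0.1028  0.9047  0.044 ]
scene [627 124   8  12  68] [630.6029 129.2941] [-0.1145  0.9405  0.044 ]
scene [202 127  42  12 171] [221.2339 131.7661] [ 0.2388 -0.4727  0.044 ]
scene [187 170  42  17 271] [209.9668 178.2288] [ 0.5315 -0.368   0.044 ]
scene [467 187  26  37 358] [480.824  206.7654] [0.4956 0.381  0.044 ]
scene [238 191  26  15 269] [250.1227 197.6691] [ 0.5962 -0.2171  0.044 ]
scene [233 203  39  20 186] [253.9247 215.5968] [ 0.6676 -0.1777  0.044 ]
scene [323 202  27  15 306] [336.2157 208.5588] [0.5903 0.0182 0.044 ]
scene [384 209  28  16 337] [397.7626 216.1484] [0.5855 0.1751 0.044 ]
scene [317 216  39  19 193] [336.228  227.7461] [0.6662 0.0341 0.044 ]
scene [376 222  41  21 209] [394.5885 235.7273] [0.6629 0.1737 0.044 ]
scene [460 234  25  13 113] [470.6903 241.5752] [0.6428 0.346  0.044 ]Traceback (most recent call last):
  File "<stdin>", line 17, in <module>
  File "h.py", line 10, in proj
    c=bot.get_calibration(cam);E=np.array(c["extrinsics"]);q=E[:3,:3]@np.array(p)+E[:3,3]
ValueError: time passes only in moves, steps and waits
```

```bash
python3 - <<'E'
s=open('h.py').read()
s=s.replace("from plant import bot\n","from plant import bot\nCAL={n:bot.get_calibration(n) for n in('top','scene')}\n").replace("c=bot.get_calibration(cam)","c=CAL[cam]")
open('h.py','w').write(s)
E
python3 - <<'E'
from h import *
outs=[]
G=np.linspace(-.07,.07,280);
for k,(x,y) in enumerate([(0.6,-0.215),(0.594,0.020),(0.589,0.176)]):
    rows=[]
    for cam in("top","scene"):
        g=cv2.imread(f"pics/{cam}0.png")
        m=np.array([[proj(cam,(x+a,y+b,.058)) for b in -G] for a in -G],np.float32)
        w=cv2.remap(g,m[...,0],m[...,1],cv2.INTER_CUBIC)
        cv2.circle(w,(140,140),88,(0,0,255),1);cv2.circle(w,(140,140),102,(0,255,0),1);rows.append(w)
    outs.append(np.vstack(rows))
cv2.imwrite("pics/rect.png",cv2.resize(np.hstack(outs),(800,533)))
E
```

```text
(no output)
```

View pics/rect.png

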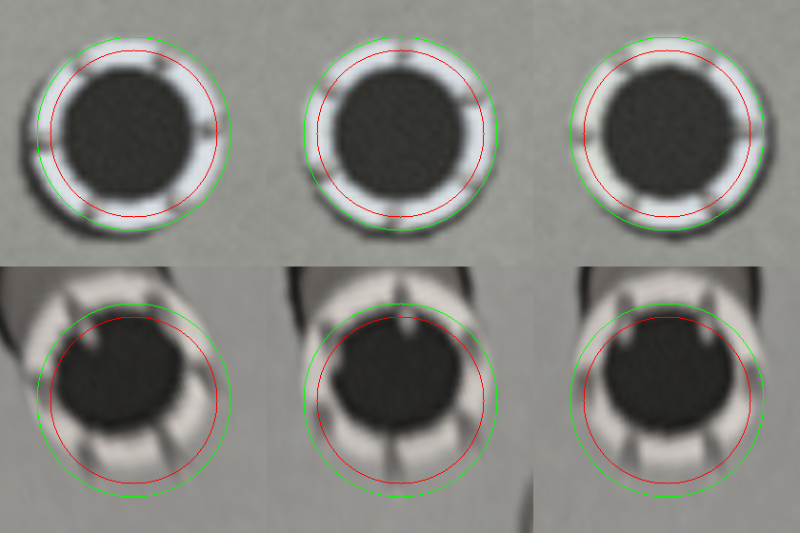

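```bash
cat > fit.py <<'E'
from h import *
from scipy.optimize import minimize
def pinfit(gs,x0,y0,rng=.008):
    """gs: dict cam->gray float"""
    def pts(cam,P): 
        c=CAL[cam];E=np.array(c["extrinsics"]);q=P@E[:3,:3].T+E[:3,3]
        return np.c_[c["cx"]-c["fx"]*q[:,0]/q[:,2],c["cy"]+c["fy"]*q[:,1]/q[:,2]].astype(np.float32)
    def ring(x,y,r,z,a): return np.c_[x+r*np.cos(a),y+r*np.sin(a),np.full(len(a),z)]
    def samp(g,p): return cv2.remap(g,p[None,:,0],p[None,:,1],cv2.INTER_LINEAR)[0]
    a72=np.arange(72)*2*np.pi/72
    def cost(p):
        x,y,t=p;s=0
        for cam,g in gs.items():
            for z in(.047,.052,.057):
                a=t+np.arange(6)*np.pi/3
                s+=samp(g,pts(cam,ring(x,y,.044,z,a))).mean()/3
            if cam=="top":   # plate edge
                s+=.7*(samp(g,pts(cam,ring(x,y,.054,.044,a72))).mean()-samp(g,pts(cam,ring(x,y,.048,.044,a72))).mean())
                s+=.7*(-samp(g,pts(cam,ring(x,y,.038,.044,a72))).mean()+samp(g,pts(cam,ring(x,y,.031,.044,a72))).mean())*1
        return s
    best=None
    for t in np.radians(np.arange(0,60,5)):
        r=minimize(cost,[x0,y0,t],method="Nelder-Mead",options=dict(initial_simplex=[[x0,y0,t],[x0+.004,y0,t],[x0,y0+.004,t],[x0,y0,t+.1]]))
        if best is None or r.fun<best.fun: best=r
    return best.x[0],best.x[1],np.degrees(best.x[2])%60,best.fun
def gray(f): return cv2.GaussianBlur(cv2.cvtColor(cv2.imread(f) if isinstance(f,str) else f,cv2.COLOR_BGR2GRAY),(3,3),0).astype(np.float32)
E
python3 - <<'E'
from fit import *
np.set_printoptions(precision=4,suppress=True)
gt,gs=gray("pics/top0.png"),gray("pics/scene0.png")
for c in [(0.6,-0.215),(0.594,0.020),(0.589,0.176)]:
    for d in ({"top":gt},{"scene":gs},{"top":gt,"scene":gs}): print(list(d),np.array(pinfit(d,*c)))
# dish: white lid centroid at z=.018
for cam,g in(("top",gt),("scene",gs)):
    p=proj(cam,(.455,-.093,.018)).astype(int);m=np.zeros(g.shape,np.uint8);m[p[1]-22:p[1]+22,p[0]-25:p[0]+25]=1
    im=cv2.imread(f"pics/{cam}0.png").min(2);sel=(g>165)*m
    n,l,s,c=cv2.connectedComponentsWithStats(sel.astype(np.uint8));i=1+s[1:,4].argmax()
    h=cv2.convexHull(np.argwhere(l==i)[:,::-1].astype(np.int32));M=cv2.moments(h);print(cam,s[i],onz(cam,(M['m10']/M['m00'],M['m01']/M['m00']),.018 if cam=="top" else .012))
E
```

```text
['top'] [ 0.5998 -0.2133 34.6518 47.8939]
['scene'] [ 0.6078 -0.1887  3.6736 95.0643]
['top', 'scene'] [  0.5997  -0.2135  34.8495 165.7538]
['top'] [ 0.5942  0.0208 56.7156 57.1487]
['scene'] [ 0.5889  0.0467 32.523  97.3941]
['top', 'scene'] [  0.5943   0.0204  56.5983 177.8812]
['top'] [ 0.5899  0.1771 32.04   49.0799]
['scene'] [  0.5688   0.186    0.0133 105.1456]
['top', 'scene'] [  0.5898   0.1765  32.1084 172.6701]
top [337 235  22  22 358] [ 0.4534 -0.0983  0.018 ]
scene [295 177  24  13 198] [ 0.442  -0.1028  0.012 ]
```

```bash
cat >> h.py <<'E'
from scipy.spatial.transform import Rotation as Ro
def tool():
    s=bot.sense();return np.array(s["position"]),Ro.from_quat(s["eef_rot"]).as_matrix(),s
def delta(target,yawdeg=None):
    """mm in tool frame; yaw= angle of tool y axis in world"""
    p,R,s=tool();d=R.T@(np.array(target)-p)*1000
    print("t",round(s["time_s"],2),"pos",p.round(4),"F",np.round(s["contact_force"],1),"delta mm tool",d.round(1),"w",round(s["grip_width"],4))
    yw=np.arctan2(R[1,1],R[0,1])
    print(" y-axis yaw",np.degrees(yw).round(1),"tilt x",R[:,0].round(3))
    if yawdeg is not None:
        # target R: x down, y at yaw
        a=np.radians(yawdeg);x=np.array([0,0,-1.]);y=np.array([np.cos(a),np.sin(a),0]);T=np.c_[x,y,np.cross(x,y)]
        print(" rotvec tool",Ro.from_matrix(R.T@T).as_rotvec().round(3))
        print(" delta in target frame",(T.T@(np.array(target)-p)*1000).round(1))
E
python3 - <<'E'
from h import *
o=[ray("top",(348.7,243.0)),ray("scene",(306.9,177.8))]
A=sum(np.eye(3)-np.outer(d,d)/(d@d) for _,d in o);b=sum((np.eye(3)-np.outer(d,d)/(d@d))@p for p,d in o)
print("knob tri",np.linalg.solve(A,b))
p,R,s=tool();print(R.round(3))
delta((0.6,-.26,.15),0)
E
```

```text
knob tri [ 0.46079587 -0.09814869  0.04156761]
[[ 0.     0.397 -0.918]
 [-0.    -0.918 -0.397]
 [-1.     0.     0.   ]]
t 0.7 pos [ 0.2484 -0.5735  0.2314] F [-0.1  0.6 -0.4] delta mm tool [  81.3 -148.  -447.3] w 0.0855
 y-axis yaw -66.6 tilt x [ 0. -0. -1.]
 rotvec tool [-1.162  0.    -0.   ]
 delta in target frame [  81.4  351.6 -313.5]
```

```bash
cat >> h.py <<'E'
import json
def plan(target,yawdeg,n,claw):
    p,R,s=tool();yw=np.degrees(np.arctan2(R[1,1],R[0,1]));dy=(yawdeg-yw+180)%360-180
    pos=np.array(target);v=(pos-p)*1000/n;rows=[]
    def fr(a):
        a=np.radians(a);x=np.array([0,0,-1.]);y=np.array([np.cos(a),np.sin(a),0]);return np.c_[x,y,np.cross(x,y)]
    for i in range(n):
        T=fr(yw+dy*i/n);d=T.T@v
        rows.append(dict(claw=claw,tx=round(d[0],1),ty=round(d[1],1),tz=round(d[2],1),ax=round(-np.radians(dy)/n,4)))
    print("step mm",np.linalg.norm(v).round(1),"rot",round(dy/n,2))
    for k in range(0,n,8): print(json.dumps(rows[k:k+8]))
E
python3 - <<'E'
from h import *
plan((.554,-.217,.13),4.8,16,0)
E
```

```text
step mm 30.0 rot 4.46
[{"claw": 0, "tx": 6.3, "ty": -12.9, "tz": -26.4, "ax": -0.0779}, {"claw": 0, "tx": 6.3, "ty": -10.8, "tz": -27.3, "ax": -0.0779}, {"claw": 0, "tx": 6.3, "ty": -8.6, "tz": -28.1, "ax": -0.0779}, {"claw": 0, "tx": 6.3, "ty": -6.4, "tz": -28.6, "ax": -0.0779}, {"claw": 0, "tx": 6.3, "ty": -4.2, "tz": -29.1, "ax": -0.0779}, {"claw": 0, "tx": 6.3, "ty": -1.9, "tz": -29.3, "ax": -0.0779}, {"claw": 0, "tx": 6.3, "ty": 0.4, "tz": -29.3, "ax": -0.0779}, {"claw": 0, "tx": 6.3, "ty": 2.7, "tz": -29.2, "ax": -0.0779}]
[{"claw": 0, "tx": 6.3, "ty": 5.0, "tz": -28.9, "ax": -0.0779}, {"claw": 0, "tx": 6.3, "ty": 7.2, "tz": -28.5, "ax": -0.0779}, {"claw": 0, "tx": 6.3, "ty": 9.4, "tz": -27.8, "ax": -0.0779}, {"claw": 0, "tx": 6.3, "ty": 11.5, "tz": -27.0, "ax": -0.0779}, {"claw": 0, "tx": 6.3, "ty": 13.6, "tz": -26.0, "ax": -0.0779}, {"claw": 0, "tx": 6.3, "ty": 15.6, "tz": -24.9, "ax": -0.0779}, {"claw": 0, "tx": 6.3, "ty": 17.4, "tz": -23.6, "ax": -0.0779}, {"claw": 0, "tx": 6.3, "ty": 19.2, "tz": -22.2, "ax": -0.0779}]
```

Call:
servo_tool(targets=[{"claw": 0, "tx": 6, "ty": -13, "tz": -26, "ax": -0.078}, {"claw": 0, "tx": 6, "ty": -11, "tz": -27, "ax": -0.078}, {"claw": 0, "tx": 6, "ty": -9, "tz": -28, "ax": -0.078}, {"claw": 0, "tx": 6, "ty": -6, "tz": -29, "ax": -0.078}, {"claw": 0, "tx": 6, "ty": -4, "tz": -29, "ax": -0.078}, {"claw": 0, "tx": 6, "ty": -2, "tz": -29, "ax": -0.078}, {"claw": 0, "tx": 6, "ty": 0, "tz": -29, "ax": -0.078}, {"claw": 0, "tx": 6, "ty": 3, "tz": -29, "ax": -0.078}])

```text
validation failed for argument at $.ta...
```

Call:
servo_tool(targets=[{"claw": 0, "tx": 6, "ty": 5, "tz": -29, "ax": -0.078}, {"claw": 0, "tx": 6, "ty": 7, "tz": -28, "ax": -0.078}, {"claw": 0, "tx": 6, "ty": 9, "tz": -28, "ax": -0.078}, {"claw": 0, "tx": 6, "ty": 11, "tz": -27, "ax": -0.078}, {"claw": 0, "tx": 6, "ty": 14, "tz": -26, "ax": -0.078}, {"claw": 0, "tx": 6, "ty": 16, "tz": -25, "ax": -0.078}, {"claw": 0, "tx": 6, "ty": 17, "tz": -24, "ax": -0.078}, {"claw": 0, "tx": 6, "ty": 19, "tz": -22, "ax": -0.078}])

```text
validation failed for argument at $.ta...
```

```bash
python3 - <<'E'
from h import *
delta((.554,-.217,.075),4.8)
a=bot.read_camera("scene");b=bot.read_camera("top");cv2.imwrite("pics/s1.png",a);cv2.imwrite("pics/t1.png",b)
w=np.hstack([cv2.resize(a[100:260,180:340],None,fx=2.5,fy=2.5),cv2.resize(b[130:290,310:470],None,fx=2.5,fy=2.5)]);cv2.imwrite("pics/m1.png",w)
p,R,s=tool();print(proj("scene",p),proj("top",p))
E
```

```text
t 0.7 pos [ 0.2484 -0.5735  0.2314] F [-0.1  0.6 -0.4] delta mm tool [ 156.3 -205.7 -422.1] w 0.0855
 y-axis yaw -66.6 tilt x [ 0. -0. -1.]
 rotvec tool [-1.246  0.    -0.   ]
 delta in target frame [ 156.4  334.4 -329.7]
[182.88838452  77.71904996] [533.2089622  323.53383917]
```

View pics/m1.png

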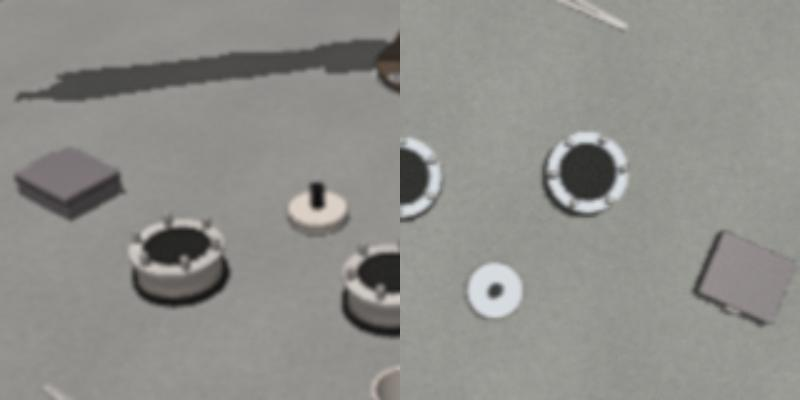

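Call:
servo_tool(targets=[{"claw": 0, "tx": 6, "ty": -13, "tz": -26, "ax": -0.078, "ay": 0, "az": 0}, {"claw": 0, "tx": 6, "ty": -11, "tz": -27, "ax": -0.078, "ay": 0, "az": 0}, {"claw": 0, "tx": 6, "ty": -9, "tz": -28, "ax": -0.078, "ay": 0, "az": 0}, {"claw": 0, "tx": 6, "ty": -6, "tz": -29, "ax": -0.078, "ay": 0, "az": 0}, {"claw": 0, "tx": 6, "ty": -4, "tz": -29, "ax": -0.078, "ay": 0, "az": 0}, {"claw": 0, "tx": 6, "ty": -2, "tz": -29, "ax": -0.078, "ay": 0, "az": 0}, {"claw": 0, "tx": 6, "ty": 0, "tz": -29, "ax": -0.078, "ay": 0, "az": 0}, {"claw": 0, "tx": 6, "ty": 3, "tz": -29, "ax": -0.078, "ay": 0, "az": 0}])

```text
time_s: 1.47
position: [0.4007, -0.3945, 0.1833]
eef_rot: [0.614, 0.35, -0.614, 0.35]
contact_force: [0.3, -0.5, -0.2]
grip_width: 0.0002
```

Call:
servo_tool(targets=[{"claw": 0, "tx": 6, "ty": 5, "tz": -29, "ax": -0.078, "ay": 0, "az": 0}, {"claw": 0, "tx": 6, "ty": 7, "tz": -28, "ax": -0.078, "ay": 0, "az": 0}, {"claw": 0, "tx": 6, "ty": 9, "tz": -28, "ax": -0.078, "ay": 0, "az": 0}, {"claw": 0, "tx": 6, "ty": 11, "tz": -27, "ax": -0.078, "ay": 0, "az": 0}, {"claw": 0, "tx": 6, "ty": 14, "tz": -26, "ax": -0.078, "ay": 0, "az": 0}, {"claw": 0, "tx": 6, "ty": 16, "tz": -25, "ax": -0.078, "ay": 0, "az": 0}, {"claw": 0, "tx": 6, "ty": 17, "tz": -24, "ax": -0.078, "ay": 0, "az": 0}, {"claw": 0, "tx": 6, "ty": 19, "tz": -22, "ax": -0.078, "ay": 0, "az": 0}])

```text
time_s: 2.13
position: [0.5525, -0.2156, 0.1352]
eef_rot: [0.477, 0.522, -0.477, 0.522]
contact_force: [-0.1, 0.1, 0.5]
grip_width: 0.0
```

```bash
python3 - <<'E'
from h import *
delta((.554,-.217,.070),4.8)
a=bot.read_camera("scene");b=bot.read_camera("top");cv2.imwrite("pics/s1.png",a);cv2.imwrite("pics/t1.png",b)
w=np.hstack([cv2.resize(a[100:260,180:340],None,fx=2.5,fy=2.5),cv2.resize(b[130:290,310:470],None,fx=2.5,fy=2.5)]);cv2.imwrite("pics/m1.png",w)
p,R,s=tool();print(proj("scene",p),proj("top",p))
E
```

```text
t 2.13 pos [ 0.5525 -0.2156  0.1352] F [-0.1  0.1  0.5] delta mm tool [65.2  1.3  1.6] w 0.0
 y-axis yaw 5.1 tilt x [ 0. -0. -1.]
 rotvec tool [ 0.006  0.    -0.   ]
 delta in target frame [65.2  1.3  1.6]
[254.46742578 160.97133386] [388.26139611 210.69762643]
```

View pics/m1.png

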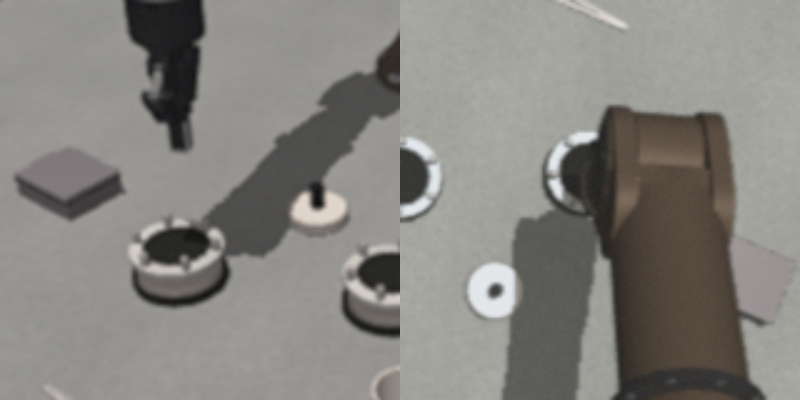

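Call:
servo_tool(targets=[{"claw": 0, "tx": 25, "ty": 1, "tz": 1, "ax": 0, "ay": 0, "az": 0}, {"claw": 0, "tx": 25, "ty": 0, "tz": 0, "ax": 0, "ay": 0, "az": 0}, {"claw": 0, "tx": 15, "ty": 0, "tz": 0, "ax": 0, "ay": 0, "az": 0}, {"claw": 0, "tx": 10, "ty": 0, "tz": 0, "ax": 0, "ay": 0, "az": 0}, {"claw": 0, "tx": 6, "ty": 0, "tz": 0, "ax": 0, "ay": 0, "az": 0}, {"claw": 0, "tx": 4, "ty": 0, "tz": 0, "ax": 0, "ay": 0, "az": 0}])

```text
time_s: 2.73
position: [0.5527, -0.218, 0.05]
eef_rot: [0.478, 0.521, -0.478, 0.521]
contact_force: [-0.4, 0.1, 0.5]
grip_width: 0.0
```

Call:
servo_tool(targets=[{"claw": 0, "tx": 0, "ty": 0, "tz": 2, "ax": 0, "ay": 0, "az": 0}, {"claw": 0, "tx": 0, "ty": 0, "tz": 2, "ax": 0, "ay": 0, "az": 0}, {"claw": 0, "tx": 0, "ty": 0, "tz": 2, "ax": 0, "ay": 0, "az": 0}])

```text
time_s: 2.98
position: [0.5539, -0.2241, 0.0513]
eef_rot: [0.478, 0.52, -0.478, 0.521]
contact_force: [-0.7, 1.0, 0.9]
grip_width: -0.0001
```

Call:
servo_tool(targets=[{"claw": 0, "tx": 0, "ty": 0, "tz": 2, "ax": 0, "ay": 0, "az": 0}])

```text
time_s: 3.07
position: [0.554, -0.2252, 0.0511]
eef_rot: [0.478, 0.521, -0.478, 0.521]
contact_force: [-0.7, 6.5, 1.0]
grip_width: 0.0002
```

Call:
servo_tool(targets=[{"claw": 0, "tx": 0, "ty": 0, "tz": 2, "ax": 0, "ay": 0, "az": 0}])

```text
time_s: 3.15
position: [0.5541, -0.2257, 0.051]
eef_rot: [0.478, 0.522, -0.477, 0.521]
contact_force: [-1.3, 10.1, 3.5]
grip_width: -0.0004
```

Call:
servo_tool(targets=[{"claw": 0, "tx": 0, "ty": 0, "tz": 2, "ax": 0, "ay": 0, "az": 0}])

```text
time_s: 3.23
position: [0.5543, -0.2266, 0.0508]
eef_rot: [0.478, 0.522, -0.477, 0.521]
contact_force: [0.3, 11.6, 2.7]
grip_width: -0.0001
```

Call:
servo_tool(targets=[{"claw": 0, "tx": 0, "ty": 0, "tz": 2, "ax": 0, "ay": 0, "az": 0}])

```text
time_s: 3.32
position: [0.5543, -0.2283, 0.0507]
eef_rot: [0.478, 0.522, -0.476, 0.521]
contact_force: [-7.8, 2.2, 3.4]
grip_width: -0.0001
```

Call:
servo_tool(targets=[{"claw": 0, "tx": 0, "ty": 0, "tz": 2, "ax": 0, "ay": 0, "az": 0}])

```text
time_s: 3.4
position: [0.5528, -0.2321, 0.0504]
eef_rot: [0.477, 0.522, -0.478, 0.52]
contact_force: [-5.8, 5.3, 1.9]
grip_width: 0.0003
```

Call:
servo_tool(targets=[{"claw": 0, "tx": 0, "ty": 0, "tz": 2, "ax": 0, "ay": 0, "az": 0}])

```text
time_s: 3.48
position: [0.5533, -0.2335, 0.0503]
eef_rot: [0.478, 0.523, -0.478, 0.52]
contact_force: [-3.3, 9.9, 1.6]
grip_width: -0.0001
```

Call:
servo_tool(targets=[{"claw": 0, "tx": 0, "ty": 0, "tz": 2, "ax": 0, "ay": 0, "az": 0}])

```text
time_s: 3.57
position: [0.5536, -0.2362, 0.0508]
eef_rot: [0.478, 0.522, -0.478, 0.52]
contact_force: [-6.1, 7.2, 11.1]
grip_width: -0.0002
```

Call:
servo_tool(targets=[{"claw": 0, "tx": 0, "ty": 0, "tz": 2, "ax": 0, "ay": 0, "az": 0}])

```text
time_s: 3.65
position: [0.5542, -0.2378, 0.0511]
eef_rot: [0.478, 0.522, -0.478, 0.521]
contact_force: [-5.2, 7.8, 7.7]
grip_width: -0.0
```

Call:
servo_tool(targets=[{"claw": 0, "tx": -2, "ty": 0, "tz": -4, "ax": 0, "ay": 0, "az": 0}, {"claw": 0, "tx": -20, "ty": 0, "tz": 0, "ax": 0, "ay": 0, "az": 0}, {"claw": 0, "tx": -20, "ty": 0, "tz": 0, "ax": 0, "ay": 0, "az": 0}])

```text
time_s: 3.9
position: [0.5536, -0.2354, 0.0924]
eef_rot: [0.478, 0.522, -0.478, 0.521]
contact_force: [-0.1, 0.7, -0.5]
grip_width: -0.0001
```

```bash
python3 - <<'E'
from h import *
delta((.5532,-.0002,.085),26.6)
plan((.5532,-.0002,.082),26.6,8,0)
E
```

```text
t 3.9 pos [ 0.5536 -0.2354  0.0924] F [-0.1  0.7 -0.5] delta mm tool [   7.5   19.8 -234.4] w -0.0001
 y-axis yaw 4.9 tilt x [-0.002  0.    -1.   ]
 rotvec tool [-0.378 -0.001  0.001]
 delta in target frame [   7.4  104.9 -210.5]
step mm 29.4 rot 2.71
[{"claw": 0, "tx": 1.3, "ty": 2.5, "tz": -29.3, "ax": -0.0473}, {"claw": 0, "tx": 1.3, "ty": 3.9, "tz": -29.1, "ax": -0.0473}, {"claw": 0, "tx": 1.3, "ty": 5.2, "tz": -28.9, "ax": -0.0473}, {"claw": 0, "tx": 1.3, "ty": 6.6, "tz": -28.7, "ax": -0.0473}, {"claw": 0, "tx": 1.3, "ty": 7.9, "tz": -28.3, "ax": -0.0473}, {"claw": 0, "tx": 1.3, "ty": 9.3, "tz": -27.9, "ax": -0.0473}, {"claw": 0, "tx": 1.3, "ty": 10.6, "tz": -27.4, "ax": -0.0473}, {"claw": 0, "tx": 1.3, "ty": 11.9, "tz": -26.9, "ax": -0.0473}]
```

Call:
servo_tool(targets=[{"claw": 0, "tx": 1, "ty": 2.5, "tz": -29, "ax": -0.047, "ay": 0, "az": 0}, {"claw": 0, "tx": 1, "ty": 4, "tz": -29, "ax": -0.047, "ay": 0, "az": 0}, {"claw": 0, "tx": 1, "ty": 5, "tz": -29, "ax": -0.047, "ay": 0, "az": 0}, {"claw": 0, "tx": 1, "ty": 6.5, "tz": -29, "ax": -0.047, "ay": 0, "az": 0}, {"claw": 0, "tx": 1, "ty": 8, "tz": -28, "ax": -0.047, "ay": 0, "az": 0}, {"claw": 0, "tx": 1, "ty": 9, "tz": -28, "ax": -0.047, "ay": 0, "az": 0}, {"claw": 0, "tx": 1, "ty": 10.5, "tz": -27, "ax": -0.047, "ay": 0, "az": 0}, {"claw": 0, "tx": 1, "ty": 12, "tz": -27, "ax": -0.047, "ay": 0, "az": 0}])

```text
time_s: 4.57
position: [0.5543, -0.0, 0.0849]
eef_rot: [0.372, 0.601, -0.372, 0.602]
contact_force: [0.2, -0.1, -1.0]
grip_width: -0.0001
```

```bash
python3 - <<'E'
from h import *
delta((.5532,-.0002,.051),26.6)
E
```

```text
t 4.57 pos [ 0.5543 -0.      0.0849] F [ 0.2 -0.1 -1. ] delta mm tool [33.9 -1.1 -0.4] w -0.0001
 y-axis yaw 26.6 tilt x [ 0.001 -0.    -1.   ]
 rotvec tool [-0.001  0.001 -0.001]
 delta in target frame [33.9 -1.1 -0.3]
```

Call:
servo_tool(targets=[{"claw": 0, "tx": 12, "ty": -1, "tz": 0, "ax": 0, "ay": 0, "az": 0}, {"claw": 0, "tx": 11, "ty": 0, "tz": 0, "ax": 0, "ay": 0, "az": 0}, {"claw": 0, "tx": 6, "ty": 0, "tz": 0, "ax": 0, "ay": 0, "az": 0}, {"claw": 0, "tx": 5, "ty": 0, "tz": 0, "ax": 0, "ay": 0, "az": 0}])

```text
time_s: 4.9
position: [0.5528, -0.0029, 0.0494]
eef_rot: [0.372, 0.601, -0.373, 0.601]
contact_force: [0.3, -0.1, 0.4]
grip_width: 0.0001
```

Call:
servo_tool(targets=[{"claw": 0, "tx": 0, "ty": 0, "tz": 2, "ax": 0, "ay": 0, "az": 0}, {"claw": 0, "tx": 0, "ty": 0, "tz": 2, "ax": 0, "ay": 0, "az": 0}, {"claw": 0, "tx": 0, "ty": 0, "tz": 2, "ax": 0, "ay": 0, "az": 0}])

```text
time_s: 5.15
position: [0.5562, -0.0078, 0.0505]
eef_rot: [0.373, 0.601, -0.373, 0.601]
contact_force: [0.4, -0.4, 0.8]
grip_width: 0.0003
```

Call:
servo_tool(targets=[{"claw": 0, "tx": 0, "ty": 0, "tz": 2, "ax": 0, "ay": 0, "az": 0}])

```text
time_s: 5.23
position: [0.5572, -0.0094, 0.0507]
eef_rot: [0.373, 0.601, -0.372, 0.601]
contact_force: [0.6, -0.2, -0.1]
grip_width: -0.0002
```

Call:
servo_tool(targets=[{"claw": 0, "tx": 0, "ty": 0, "tz": 2, "ax": 0, "ay": 0, "az": 0}])

```text
time_s: 5.32
position: [0.558, -0.0109, 0.0507]
eef_rot: [0.373, 0.601, -0.372, 0.601]
contact_force: [0.6, -0.4, 0.4]
grip_width: -0.0004
```

Call:
servo_tool(targets=[{"claw": 0, "tx": 0, "ty": 0, "tz": 2, "ax": 0, "ay": 0, "az": 0}])

```text
time_s: 5.4
position: [0.5588, -0.0126, 0.0506]
eef_rot: [0.373, 0.601, -0.372, 0.601]
contact_force: [-0.1, -0.3, -0.1]
grip_width: 0.0002
```

Call:
servo_tool(targets=[{"claw": 0, "tx": 0, "ty": 0, "tz": 2, "ax": 0, "ay": 0, "az": 0}])

```text
time_s: 5.48
position: [0.5596, -0.0143, 0.0505]
eef_rot: [0.372, 0.601, -0.372, 0.601]
contact_force: [0.7, -0.8, 0.9]
grip_width: 0.0001
```

Call:
servo_tool(targets=[{"claw": 0, "tx": 0, "ty": 0, "tz": 2, "ax": 0, "ay": 0, "az": 0}])

```text
time_s: 5.57
position: [0.5604, -0.016, 0.0504]
eef_rot: [0.372, 0.601, -0.372, 0.601]
contact_force: [-0.1, -0.2, -0.4]
grip_width: 0.0004
```

Call:
servo_tool(targets=[{"claw": 0, "tx": 0, "ty": 0, "tz": 2, "ax": 0, "ay": 0, "az": 0}])

```text
time_s: 5.65
position: [0.5612, -0.0177, 0.0504]
eef_rot: [0.372, 0.601, -0.372, 0.601]
contact_force: [-0.3, -0.3, -1.1]
grip_width: -0.0002
```

Call:
servo_tool(targets=[{"claw": 0, "tx": -2, "ty": 0, "tz": -3, "ax": 0, "ay": 0, "az": 0}, {"claw": 0, "tx": -20, "ty": 0, "tz": 0, "ax": 0, "ay": 0, "az": 0}, {"claw": 0, "tx": -20, "ty": 0, "tz": 0, "ax": 0, "ay": 0, "az": 0}])

```text
time_s: 5.9
position: [0.5586, -0.0144, 0.092]
eef_rot: [0.372, 0.602, -0.373, 0.6]
contact_force: [-0.3, 0.1, 0.1]
grip_width: 0.0
```

```bash
python3 - <<'E'
from h import *
delta((.5438,.1748,.085),2.1)
plan((.5438,.1748,.082),2.1,8,0)
a=bot.read_camera("scene");cv2.imwrite("pics/s2.png",a)
cv2.imwrite("pics/m2.png",cv2.resize(a[120:280,200:520],None,fx=2.5,fy=2.5))
E
```

```text
t 5.9 pos [ 0.5586 -0.0144  0.092 ] F [-0.3  0.1  0.1] delta mm tool [   7.1   71.2 -175.9] w 0.0
 y-axis yaw 26.5 tilt x [-0.003  0.    -1.   ]
 rotvec tool [ 0.426 -0.001  0.003]
 delta in target frame [   7.    -7.8 -189.6]
step mm 23.8 rot -3.05
[{"claw": 0, "tx": 1.2, "ty": 8.9, "tz": -22.0, "ax": 0.0532}, {"claw": 0, "tx": 1.2, "ty": 7.7, "tz": -22.4, "ax": 0.0532}, {"claw": 0, "tx": 1.2, "ty": 6.5, "tz": -22.8, "ax": 0.0532}, {"claw": 0, "tx": 1.2, "ty": 5.3, "tz": -23.1, "ax": 0.0532}, {"claw": 0, "tx": 1.2, "ty": 4.1, "tz": -23.4, "ax": 0.0532}, {"claw": 0, "tx": 1.2, "ty": 2.8, "tz": -23.6, "ax": 0.0532}, {"claw": 0, "tx": 1.2, "ty": 1.5, "tz": -23.7, "ax": 0.0532}, {"claw": 0, "tx": 1.2, "ty": 0.3, "tz": -23.7, "ax": 0.0532}]
```

View pics/m2.png

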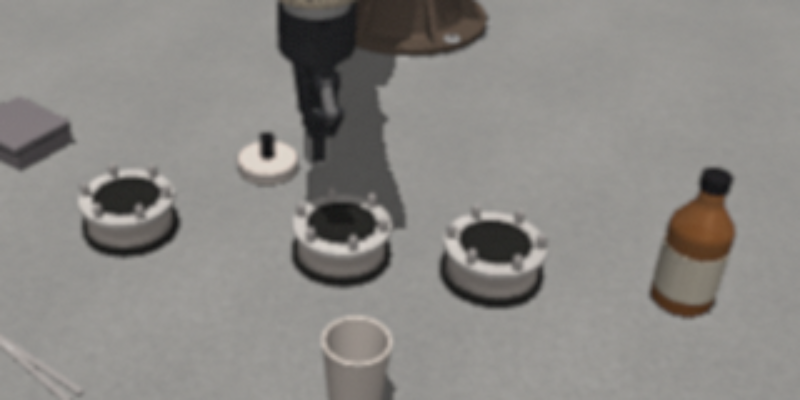

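Call:
servo_tool(targets=[{"claw": 0, "tx": 1, "ty": 9, "tz": -22, "ax": 0.053, "ay": 0, "az": 0}, {"claw": 0, "tx": 1, "ty": 8, "tz": -22, "ax": 0.053, "ay": 0, "az": 0}, {"claw": 0, "tx": 1, "ty": 6.5, "tz": -23, "ax": 0.053, "ay": 0, "az": 0}, {"claw": 0, "tx": 1, "ty": 5, "tz": -23, "ax": 0.053, "ay": 0, "az": 0}, {"claw": 0, "tx": 1, "ty": 4, "tz": -24, "ax": 0.053, "ay": 0, "az": 0}, {"claw": 0, "tx": 1, "ty": 3, "tz": -24, "ax": 0.053, "ay": 0, "az": 0}, {"claw": 0, "tx": 1, "ty": 1.5, "tz": -24, "ax": 0.053, "ay": 0, "az": 0}, {"claw": 0, "tx": 1, "ty": 0, "tz": -24, "ax": 0.053, "ay": 0, "az": 0}])

```text
time_s: 6.62
position: [0.5443, 0.1772, 0.0844]
eef_rot: [0.491, 0.509, -0.491, 0.509]
contact_force: [0.2, 0.4, -0.0]
grip_width: 0.0001
```

```bash
python3 - <<'E'
from h import *
delta((.5438,.1748,.051),2.1)
E
```

```text
t 6.62 pos [0.5443 0.1772 0.0844] F [ 0.2  0.4 -0. ] delta mm tool [33.4 -0.6  2.4] w 0.0001
 y-axis yaw 2.0 tilt x [ 0.  0. -1.]
 rotvec tool [-0.001 -0.    -0.   ]
 delta in target frame [33.4 -0.6  2.4]
```

Call:
servo_tool(targets=[{"claw": 0, "tx": 12, "ty": 0, "tz": 1, "ax": 0, "ay": 0, "az": 0}, {"claw": 0, "tx": 11, "ty": 0, "tz": 0, "ax": 0, "ay": 0, "az": 0}, {"claw": 0, "tx": 6, "ty": 0, "tz": 0, "ax": 0, "ay": 0, "az": 0}, {"claw": 0, "tx": 4, "ty": 0, "tz": 0, "ax": 0, "ay": 0, "az": 0}])

```text
time_s: 6.95
position: [0.5441, 0.1732, 0.05]
eef_rot: [0.49, 0.509, -0.491, 0.509]
contact_force: [0.4, -0.0, 0.2]
grip_width: -0.0002
```

Call:
servo_tool(targets=[{"claw": 0, "tx": 0, "ty": 0, "tz": 2, "ax": 0, "ay": 0, "az": 0}, {"claw": 0, "tx": 0, "ty": 0, "tz": 2, "ax": 0, "ay": 0, "az": 0}, {"claw": 0, "tx": 0, "ty": 0, "tz": 2, "ax": 0, "ay": 0, "az": 0}])

```text
time_s: 7.2
position: [0.5452, 0.1685, 0.0516]
eef_rot: [0.491, 0.509, -0.49, 0.509]
contact_force: [0.4, 4.8, -1.1]
grip_width: 0.0001
```

Call:
servo_tool(targets=[{"claw": 0, "tx": 0, "ty": 0, "tz": 2, "ax": 0, "ay": 0, "az": 0}])

```text
time_s: 7.28
position: [0.5453, 0.1679, 0.0519]
eef_rot: [0.491, 0.51, -0.49, 0.509]
contact_force: [-1.5, 9.0, 0.0]
grip_width: -0.0003
```

Call:
servo_tool(targets=[{"claw": 0, "tx": 0, "ty": 0, "tz": 2, "ax": 0, "ay": 0, "az": 0}])

```text
time_s: 7.37
position: [0.5456, 0.1669, 0.0521]
eef_rot: [0.491, 0.51, -0.489, 0.509]
contact_force: [0.7, 9.7, -0.5]
grip_width: -0.0003
```

Call:
servo_tool(targets=[{"claw": 0, "tx": 0, "ty": 0, "tz": 2, "ax": 0, "ay": 0, "az": 0}])

```text
time_s: 7.45
position: [0.546, 0.1654, 0.0523]
eef_rot: [0.492, 0.51, -0.488, 0.509]
contact_force: [0.7, 8.8, -0.7]
grip_width: -0.0001
```

Call:
servo_tool(targets=[{"claw": 0, "tx": 0, "ty": 0, "tz": 2, "ax": 0, "ay": 0, "az": 0}])

```text
time_s: 7.53
position: [0.5465, 0.1638, 0.0525]
eef_rot: [0.492, 0.51, -0.488, 0.51]
contact_force: [2.2, 10.1, 0.2]
grip_width: -0.0002
```

Call:
servo_tool(targets=[{"claw": 0, "tx": 0, "ty": 0, "tz": 2, "ax": 0, "ay": 0, "az": 0}])

```text
time_s: 7.62
position: [0.5465, 0.1619, 0.0527]
eef_rot: [0.492, 0.51, -0.488, 0.51]
contact_force: [-2.4, 7.4, 4.4]
grip_width: -0.0002
```

Call:
servo_tool(targets=[{"claw": 0, "tx": 0, "ty": 0, "tz": 2, "ax": 0, "ay": 0, "az": 0}])

```text
time_s: 7.7
position: [0.5456, 0.159, 0.0525]
eef_rot: [0.491, 0.51, -0.489, 0.509]
contact_force: [-3.1, 6.1, 4.2]
grip_width: -0.0
```

Call:
servo_tool(targets=[{"claw": 0, "tx": 0, "ty": 0, "tz": 2, "ax": 0, "ay": 0, "az": 0}])

```text
time_s: 7.78
position: [0.545, 0.156, 0.0521]
eef_rot: [0.491, 0.51, -0.49, 0.509]
contact_force: [-3.5, 2.8, 1.2]
grip_width: -0.0002
```

Call:
servo_tool(targets=[{"claw": 0, "tx": -2, "ty": 0, "tz": -3, "ax": 0, "ay": 0, "az": 0}, {"claw": 40, "tx": -25, "ty": 0, "tz": 0, "ax": 0, "ay": 0, "az": 0}, {"claw": 60, "tx": -35, "ty": 0, "tz": 0, "ax": 0, "ay": 0, "az": 0}])

```text
time_s: 8.03
position: [0.5436, 0.1566, 0.1118]
eef_rot: [0.489, 0.51, -0.492, 0.509]
contact_force: [1.0, -0.1, 0.4]
grip_width: 0.0233
```

```bash
python3 - <<'E'
from h import *
np.set_printoptions(precision=4,suppress=True)
R=[]
for cam,c0 in(("top",(348,246)),("scene",(307,178))):
    g=cv2.cvtColor(cv2.imread(f"pics/{cam}0.png"),cv2.COLOR_BGR2GRAY).astype(float)
    x,y=c0;m=g[y-10:y+11,x-10:x+11];print(m[2:-2,4:-4].astype(int))
    w=np.clip(130-m,0,None) ;yy,xx=np.mgrid[y-10:y+11,x-10:x+11]
    rr=np.hypot(xx-x,yy-y)<9;w*=rr
    p=((w*xx).sum()/w.sum(),(w*yy).sum()/w.sum());print(cam,p,[onz(cam,p,z) for z in(.018,.033,.04,.048)]);R.append(ray(cam,p))
A=sum(np.eye(3)-np.outer(d,d)/(d@d) for _,d in R);b=sum((np.eye(3)-np.outer(d,d)/(d@d))@p for p,d in R)
print(np.linalg.solve(A,b))
E
```

```text
[[219 219 217 218 219 218 218 218 219 219 219 219 209]
 [219 219 219 219 218 218 218 218 218 217 219 219 218]
 [219 218 217 218 217 218 219 219 219 217 218 218 219]
 [218 218 218 220 219 219 221 220 219 219 219 218 219]
 [217 219 218 217 215 207 203 208 213 220 220 219 219]
 [217 219 218 209 184 146 130 145 181 206 219 219 218]
 [218 219 213 185 127  82  72  85 122 174 212 218 218]
 [218 216 201 150  86  61  65  66 101 166 211 219 219]
 [219 215 188 120  70  61  60  65 104 166 211 219 218]
 [220 218 191 126  76  58  62  82 132 189 213 218 217]
 [218 216 197 152 105  89 101 134 176 210 219 218 218]
 [219 219 213 190 158 153 173 200 212 218 219 218 218]
 [217 218 219 217 211 210 213 219 221 219 219 217 218]
 [218 218 219 219 219 219 219 217 218 219 219 218 216]
 [219 219 217 218 219 217 219 218 218 218 217 220 219]
 [216 219 218 218 218 219 218 218 219 219 219 220 214]
 [209 218 219 220 219 219 218 219 219 219 217 210 194]]
top (np.float64(347.66014897579146), np.float64(245.85195530726256)) [array([ 0.4526, -0.0983,  0.018 ]), array([ 0.4525, -0.0974,  0.033 ]), array([ 0.4525, -0.097
[... 526 characters left out ...]
8 175 208 210 206]
 [212 210 175 107  42  18  15  42 107 175 210 212 210]
 [211 208 173 105  43  16  14  36  97 171 208 211 210]
 [210 207 175 108  42  13  13  27  89 165 207 211 209]
 [209 209 186 131  68  38  37  58 112 174 206 210 209]
 [209 210 204 170 125 103 100 126 163 195 209 209 209]
 [209 210 209 196 181 170 167 184 203 209 210 209 209]
 [209 209 210 208 208 207 206 208 211 210 209 209 210]
 [210 209 210 209 211 211 211 211 210 209 209 210 209]]
scene (np.float64(306.4908165523346), np.float64(177.56561186103121)) [array([ 0.4235, -0.1081,  0.018 ]), array([ 0.4464, -0.1014,  0.033 ]), array([ 0.4571, -0.0982,  0.04  ]), array([ 0.4694, -0.0947,  0.048 ])]
[ 0.4528 -0.0983  0.0373]
```

```bash
python3 - <<'E'
from h import *
plan((.4533,-.098,.105),0,8,60)
E
```

```text
step mm 33.8 rot -0.27
[{"claw": 60, "tx": 0.9, "ty": -12.5, "tz": 31.4, "ax": 0.0047}, {"claw": 60, "tx": 0.9, "ty": -12.3, "tz": 31.4, "ax": 0.0047}, {"claw": 60, "tx": 0.9, "ty": -12.2, "tz": 31.5, "ax": 0.0047}, {"claw": 60, "tx": 0.9, "ty": -12.0, "tz": 31.5, "ax": 0.0047}, {"claw": 60, "tx": 0.9, "ty": -11.9, "tz": 31.6, "ax": 0.0047}, {"claw": 60, "tx": 0.9, "ty": -11.7, "tz": 31.7, "ax": 0.0047}, {"claw": 60, "tx": 0.9, "ty": -11.6, "tz": 31.7, "ax": 0.0047}, {"claw": 60, "tx": 0.9, "ty": -11.4, "tz": 31.8, "ax": 0.0047}]
```

Call:
servo_tool(targets=[{"claw": 60, "tx": 1, "ty": -12.5, "tz": 31.5, "ax": 0.005, "ay": 0, "az": 0}, {"claw": 60, "tx": 1, "ty": -12, "tz": 31.5, "ax": 0.005, "ay": 0, "az": 0}, {"claw": 60, "tx": 1, "ty": -12, "tz": 31.5, "ax": 0.005, "ay": 0, "az": 0}, {"claw": 60, "tx": 1, "ty": -12, "tz": 31.5, "ax": 0.005, "ay": 0, "az": 0}, {"claw": 60, "tx": 1, "ty": -12, "tz": 31.5, "ax": 0.005, "ay": 0, "az": 0}, {"claw": 60, "tx": 1, "ty": -12, "tz": 31.5, "ax": 0.005, "ay": 0, "az": 0}, {"claw": 60, "tx": 1, "ty": -11.5, "tz": 31.5, "ax": 0.005, "ay": 0, "az": 0}, {"claw": 60, "tx": 1, "ty": -11.5, "tz": 31.5, "ax": 0.005, "ay": 0, "az": 0}])

```text
time_s: 8.7
position: [0.4547, -0.0981, 0.1059]
eef_rot: [0.501, 0.499, -0.501, 0.5]
contact_force: [0.2, -0.2, -0.1]
grip_width: 0.0601
```

```bash
python3 - <<'E'
from h import *
delta((.4533,-.098,.022),0)
E
```

```text
t 8.7 pos [ 0.4547 -0.0981  0.1059] F [ 0.2 -0.2 -0.1] delta mm tool [83.9 -1.5 -0.2] w 0.0601
 y-axis yaw -0.2 tilt x [ 0.001 -0.001 -1.   ]
 rotvec tool [-0.003  0.001 -0.001]
 delta in target frame [83.9 -1.4 -0.1]
```

Call:
servo_tool(targets=[{"claw": 60, "tx": 25, "ty": -1.5, "tz": 0, "ax": 0, "ay": 0, "az": 0}, {"claw": 60, "tx": 20, "ty": 0, "tz": 0, "ax": 0, "ay": 0, "az": 0}, {"claw": 60, "tx": 0, "ty": 0, "tz": 0, "ax": 0, "ay": 0, "az": 0}])

```text
time_s: 8.95
position: [0.4517, -0.0973, 0.0583]
eef_rot: [-0.5, -0.5, 0.502, -0.498]
contact_force: [-0.7, -0.1, -0.4]
grip_width: 0.06
```

```bash
python3 - <<'E'
from h import *
delta((.4533,-.098,.022),0)
a=bot.read_camera("scene");cv2.imwrite("pics/s3.png",a)
cv2.imwrite("pics/m3.png",cv2.resize(a[110:260,220:420],None,fx=4,fy=4,interpolation=cv2.INTER_CUBIC))
p=tool()[0];print((proj("scene",p)-[220,110])*4,(proj("scene",(.4533,-.098,.048))-[220,110])*4)
E
```

```text
t 8.95 pos [ 0.4517 -0.0973  0.0583] F [-0.7 -0.1 -0.4] delta mm tool [36.3  1.8  0.7] w 0.06
 y-axis yaw -0.2 tilt x [-0.003  0.    -1.   ]
 rotvec tool [-0.004 -0.     0.003]
 delta in target frame [36.3  1.6  0.7]
[349.16618104 244.23397085] [347.40806832 258.26741262]
```

View pics/m3.png

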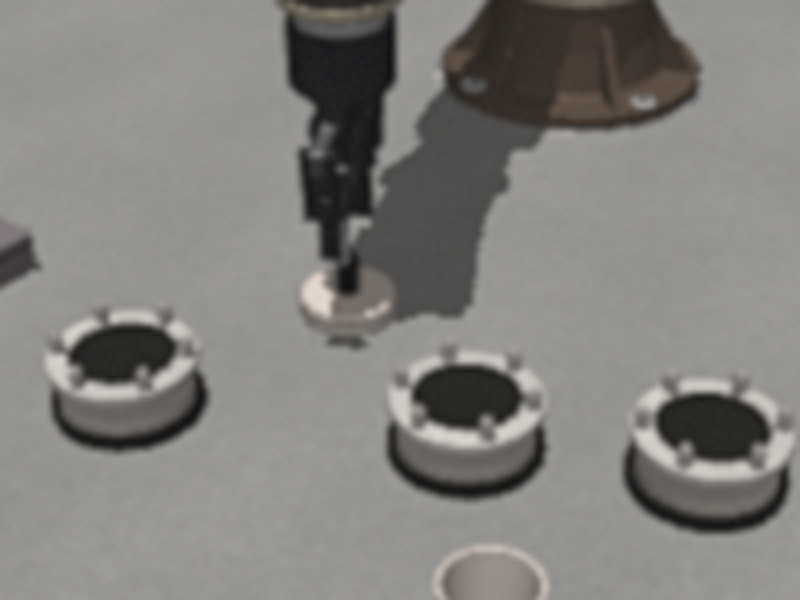

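Call:
servo_tool(targets=[{"claw": 60, "tx": 18, "ty": 1.5, "tz": 0.5, "ax": 0, "ay": 0, "az": 0}, {"claw": 60, "tx": 12, "ty": 0, "tz": 0, "ax": 0, "ay": 0, "az": 0}, {"claw": 60, "tx": 6, "ty": 0, "tz": 0, "ax": 0, "ay": 0, "az": 0}, {"claw": 10, "tx": 0, "ty": 0, "tz": 0, "ax": 0, "ay": 0, "az": 0}, {"claw": 10, "tx": 0, "ty": 0, "tz": 0, "ax": 0, "ay": 0, "az": 0}, {"claw": 10, "tx": 0, "ty": 0, "tz": 0, "ax": 0, "ay": 0, "az": 0}, {"claw": 10, "tx": 0, "ty": 0, "tz": 0, "ax": 0, "ay": 0, "az": 0}])

```text
time_s: 9.58
position: [0.4555, -0.0966, 0.0254]
eef_rot: [0.501, 0.499, -0.5, 0.5]
contact_force: [-2.7, 0.5, 7.6]
grip_width: 0.0161
```

Call:
servo_tool(targets=[{"claw": 5, "tx": 0, "ty": 0, "tz": 0, "ax": 0, "ay": 0, "az": 0}, {"claw": 5, "tx": 0, "ty": 0, "tz": 0, "ax": 0, "ay": 0, "az": 0}])

```text
time_s: 9.75
position: [0.4555, -0.0967, 0.0254]
eef_rot: [0.501, 0.499, -0.5, 0.5]
contact_force: [-0.6, -0.3, 7.3]
grip_width: 0.0158
```

```bash
python3 - <<'E'
from h import *
delta((.4533,-.098,.022),0)
a=bot.read_camera("scene");cv2.imwrite("pics/s4.png",a)
cv2.imwrite("pics/m4.png",cv2.resize(a[130:230,240:373],None,fx=6,fy=6,interpolation=cv2.INTER_CUBIC))
p=tool()[0];print((proj("scene",p)-[240,130])*6)
E
```

```text
t 9.75 pos [ 0.4555 -0.0967  0.0254] F [-0.6 -0.3  7.3] delta mm tool [ 3.4 -2.2  1.4] w 0.0158
 y-axis yaw -0.1 tilt x [ 0.001 -0.    -1.   ]
 rotvec tool [-0.002  0.    -0.001]
 delta in target frame [ 3.4 -2.2  1.3]
[403.70477223 309.29650233]
```

View pics/m4.png

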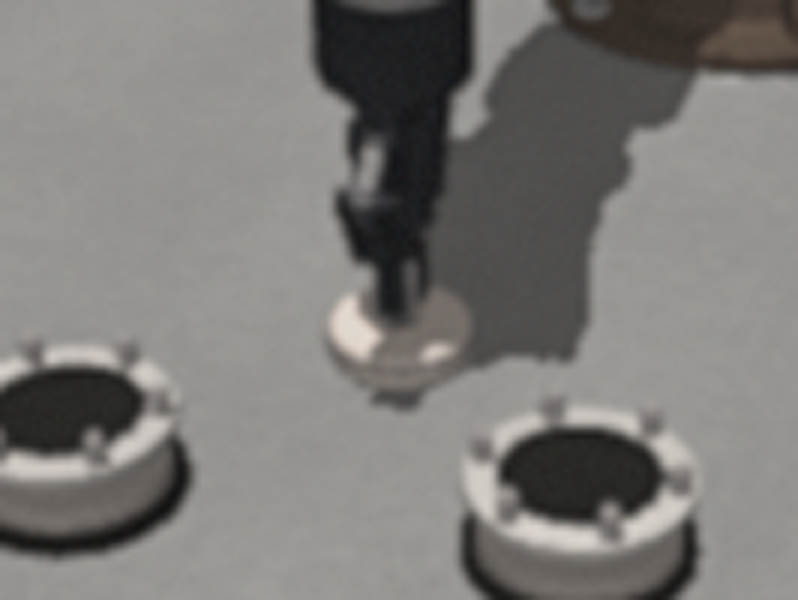

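Call:
servo_tool(targets=[{"claw": 5, "tx": -5, "ty": 0, "tz": 0, "ax": 0, "ay": 0, "az": 0}, {"claw": 5, "tx": -20, "ty": 0, "tz": 0, "ax": 0, "ay": 0, "az": 0}, {"claw": 5, "tx": -30, "ty": 0, "tz": 0, "ax": 0, "ay": 0, "az": 0}, {"claw": 5, "tx": -30, "ty": 0, "tz": 0, "ax": 0, "ay": 0, "az": 0}, {"claw": 5, "tx": 0, "ty": 0, "tz": 0, "ax": 0, "ay": 0, "az": 0}])

```text
time_s: 10.22
position: [0.458, -0.0968, 0.1145]
eef_rot: [0.502, 0.497, -0.499, 0.502]
contact_force: [1.5, -0.3, -2.5]
grip_width: 0.0157
```

```bash
python3 - <<'E'
from h import *
delta((.5943,.0204,.10),0)
a=bot.read_camera("scene");b=bot.read_camera("top");cv2.imwrite("pics/s5.png",a);cv2.imwrite("pics/t5.png",b)
cv2.imwrite("pics/m5.png",np.hstack([cv2.resize(a[110:210,240:340],None,fx=4,fy=4,interpolation=cv2.INTER_CUBIC),cv2.resize(b[180:280,290:390],None,fx=4,fy=4,interpolation=cv2.INTER_CUBIC)]))
plan((.575,.02,.115),0,6,5)
E
```

```text
t 10.22 pos [ 0.458  -0.0968  0.1145] F [ 1.5 -0.3 -2.5] delta mm tool [  15.4  136.  -117.5] w 0.0157
 y-axis yaw -0.1 tilt x [ 0.008 -0.001 -1.   ]
 rotvec tool [-0.002  0.001 -0.008]
 delta in target frame [  14.5  136.3 -117.2]
step mm 27.8 rot 0.02
[{"claw": 5, "tx": -0.7, "ty": 19.8, "tz": -19.5, "ax": -0.0004}, {"claw": 5, "tx": -0.7, "ty": 19.8, "tz": -19.5, "ax": -0.0004}, {"claw": 5, "tx": -0.7, "ty": 19.8, "tz": -19.5, "ax": -0.0004}, {"claw": 5, "tx": -0.7, "ty": 19.8, "tz": -19.5, "ax": -0.0004}, {"claw": 5, "tx": -0.7, "ty": 19.8, "tz": -19.5, "ax": -0.0004}, {"claw": 5, "tx": -0.7, "ty": 19.8, "tz": -19.5, "ax": -0.0004}]
```

View pics/m5.png

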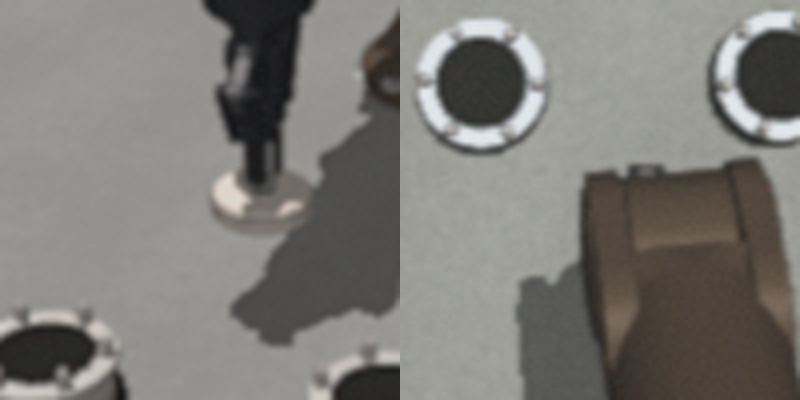

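```bash
python3 - <<'E'
from fit import *
np.set_printoptions(precision=4,suppress=True)
gt,gs=gray("pics/top0.png"),gray("pics/scene0.png")
t5,s5=gray("pics/t5.png"),gray("pics/s5.png")
print(np.array(pinfit({"top":t5},.594,.02)),np.array(pinfit({"top":t5,"scene":s5},.594,.02)))
# dish silhouettes: render disk outline hull (foot 69 z0, 73 lid z.018) vs scene mask
def sil(cam,x,y,z0):
    a=np.arange(90)*2*np.pi/90;P=[]
    for r,z in((.0345,0),(.0365,.006),(.0365,.018)): P+= [proj(cam,(x+r*np.cos(t),y+r*np.sin(t),z0+z)) for t in a]
    return cv2.convexHull(np.array(P,np.float32))
for f,z0,lo in(("scene0",0,170),("s5",.0925,150)):
    im=cv2.imread(f"pics/{f}.png");g=cv2.cvtColor(im,cv2.COLOR_BGR2GRAY)
    x,y=(.4533,-.098) if z0==0 else (.458,-.098)
    S=sil("scene",x,y,z0);bb=cv2.boundingRect(S.astype(np.float32));print(f,bb)
    a=im.copy();cv2.polylines(a,[S.astype(np.int32)],True,(0,0,255),1)
    cx,cy=int(bb[0]+bb[2]/2),int(bb[1]+bb[3]/2)
    c=im[cy-30:cy+30,cx-30:cx+30];C=cv2.resize(c,None,fx=6.6,fy=6.6,interpolation=cv2.INTER_CUBIC)
    cv2.polylines(C,[((S-[cx-30-.5,cy-30-.5])*6.6).astype(np.int32)],True,(0,0,255),1)
    cv2.imwrite(f"pics/sil_{f}.png",C)
cv2.imwrite("pics/sil.png",np.hstack([cv2.imread("pics/sil_scene0.png"),cv2.imread("pics/sil_s5.png")]))
E
```

```text
[ 0.5942  0.0211 27.1845 58.3975] [  0.5942   0.0206  28.437  184.4039]
scene0 (294, 176, 26, 19)
s5 (292, 150, 27, 19)
```

View pics/sil.png

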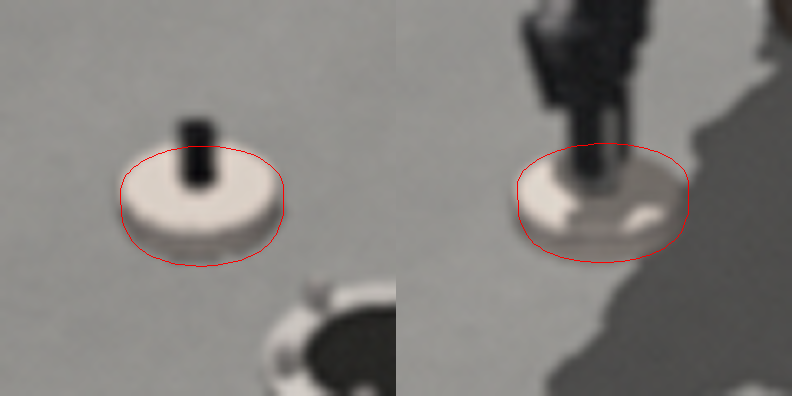

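Call:
servo_tool(targets=[{"claw": 5, "tx": 0, "ty": 20, "tz": -20, "ax": 0, "ay": 0, "az": -0.004}, {"claw": 5, "tx": 0, "ty": 20, "tz": -20, "ax": 0, "ay": 0, "az": -0.004}, {"claw": 5, "tx": 0, "ty": 25, "tz": -20, "ax": 0, "ay": 0, "az": 0}, {"claw": 5, "tx": 0, "ty": 25, "tz": -20, "ax": 0, "ay": 0, "az": 0}, {"claw": 5, "tx": 0, "ty": 25, "tz": -20, "ax": 0, "ay": 0, "az": 0}, {"claw": 5, "tx": 0, "ty": 18, "tz": -17, "ax": 0, "ay": 0, "az": 0}, {"claw": 5, "tx": 0, "ty": 3, "tz": -2, "ax": 0, "ay": 0, "az": 0}, {"claw": 5, "tx": 0, "ty": 0, "tz": 0, "ax": 0, "ay": 0, "az": 0}])

```text
time_s: 10.98
position: [0.5912, 0.0238, 0.1068]
eef_rot: [0.498, 0.503, -0.502, 0.497]
contact_force: [-0.6, 0.1, -3.2]
grip_width: 0.0159
```

```bash
python3 - <<'E'
from h import *
delta((.594,.022,.092),0)
E
```

```text
t 10.98 pos [0.5912 0.0238 0.1068] F [-0.6  0.1 -3.2] delta mm tool [14.7  2.9  1.9] w 0.0159
 y-axis yaw 0.0 tilt x [-0.01   0.001 -1.   ]
 rotvec tool [ 0.001 -0.001  0.01 ]
 delta in target frame [14.8  2.8  1.8]
```

Call:
servo_tool(targets=[{"claw": 5, "tx": 8, "ty": 2, "tz": 2, "ax": 0, "ay": 0, "az": 0.004}, {"claw": 5, "tx": 5, "ty": 0, "tz": 0, "ax": 0, "ay": 0, "az": 0}, {"claw": 5, "tx": 0, "ty": 0, "tz": 0, "ax": 0, "ay": 0, "az": 0}, {"claw": 5, "tx": 0, "ty": 0, "tz": 0, "ax": 0, "ay": 0, "az": 0}, {"claw": 5, "tx": 0, "ty": 0, "tz": 0, "ax": 0, "ay": 0, "az": 0}])

```text
time_s: 11.4
position: [0.5927, 0.0193, 0.0954]
eef_rot: [-0.5, -0.5, 0.502, -0.498]
contact_force: [0.4, -0.6, -1.5]
grip_width: 0.0156
```

```bash
python3 - <<'E'
from h import *
delta((.594,.022,.092),0)
a=bot.read_camera("scene");b=bot.read_camera("top");cv2.imwrite("pics/s6.png",a);cv2.imwrite("pics/t6.png",b)
def sil(cam,x,y,z0,rr):
    t=np.arange(90)*2*np.pi/90
    return cv2.convexHull(np.array([proj(cam,(x+r*np.cos(k),y+r*np.sin(k),z0+z)) for r,z in rr for k in t],np.float32))
p=tool()[0]
out=[]
for cam,im in(("scene",a),("top",b)):
    c=proj(cam,(.594,.021,.06)).astype(int);x0,y0=c-33
    C=cv2.resize(im[y0:y0+66,x0:x0+66],None,fx=6,fy=6,interpolation=cv2.INTER_CUBIC)
    for S,col in((sil(cam,p[0],p[1]-.0013,p[2]-.0254,((.0345,0),(.0365,.006),(.0365,.018))),(0,0,255)),(sil(cam,.5942,.0206,0,((.051,.036),(.051,.044))),(0,200,0))):
        cv2.polylines(C,[((S-[x0-.5,y0-.5])*6).astype(np.int32)],True,col,1)
    out.append(C)
cv2.imwrite("pics/m6.png",np.hstack(out))
E
```

```text
t 11.4 pos [0.5927 0.0193 0.0954] F [ 0.4 -0.6 -1.5] delta mm tool [ 3.4  1.3 -2.7] w 0.0156
 y-axis yaw -0.2 tilt x [-0.004 -0.    -1.   ]
 rotvec tool [-0.003  0.     0.004]
 delta in target frame [ 3.4  1.3 -2.7]
```

View pics/m6.png

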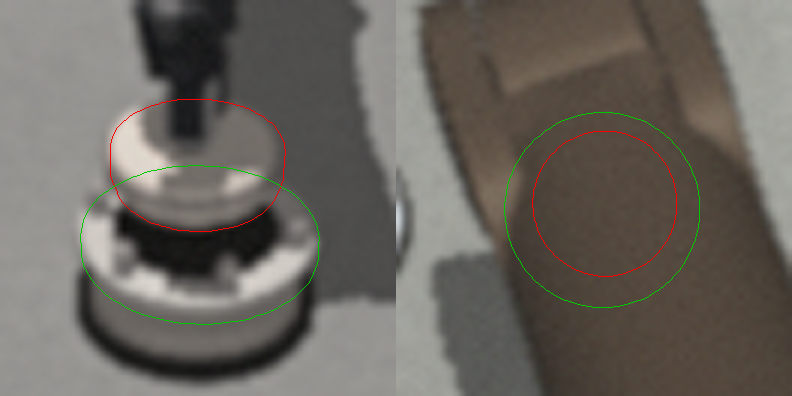

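Call:
servo_tool(targets=[{"claw": 5, "tx": 4, "ty": 1.5, "tz": -2.6, "ax": 0, "ay": 0, "az": 0.004}, {"claw": 5, "tx": 2, "ty": 0, "tz": 0, "ax": 0, "ay": 0, "az": 0}, {"claw": 5, "tx": 0, "ty": 0, "tz": 0, "ax": 0, "ay": 0, "az": 0}, {"claw": 5, "tx": 0, "ty": 0, "tz": 0, "ax": 0, "ay": 0, "az": 0}, {"claw": 5, "tx": 0, "ty": 0, "tz": 0, "ax": 0, "ay": 0, "az": 0}])

```text
time_s: 11.92
position: [0.5946, 0.0226, 0.0894]
eef_rot: [-0.5, -0.5, 0.501, -0.5]
contact_force: [-0.3, -0.3, -1.6]
grip_width: 0.0159
```

```bash
python3 - <<'E'
from h import *
delta((.5942,.0219,.0694),0)
E
```

```text
t 11.92 pos [0.5946 0.0226 0.0894] F [-0.3 -0.3 -1.6] delta mm tool [20.  -0.4  0.7] w 0.0159
 y-axis yaw -0.1 tilt x [-0. -0. -1.]
 rotvec tool [-0.002  0.     0.   ]
 delta in target frame [20.  -0.4  0.7]
```

Lower in small steps, watching the force.

Call:
servo_tool(targets=[{"claw": 5, "tx": 3, "ty": -0.4, "tz": 0.6, "ax": 0, "ay": 0, "az": 0}, {"claw": 5, "tx": 2, "ty": 0, "tz": 0, "ax": 0, "ay": 0, "az": 0}, {"claw": 5, "tx": 2, "ty": 0, "tz": 0, "ax": 0, "ay": 0, "az": 0}])

```text
time_s: 12.17
position: [0.5942, 0.0219, 0.0821]
eef_rot: [-0.5, -0.499, 0.501, -0.499]
contact_force: [-0.4, 0.4, -2.3]
grip_width: 0.0158
```

Call:
servo_tool(targets=[{"claw": 5, "tx": 1.5, "ty": 0, "tz": 0, "ax": 0, "ay": 0, "az": 0}, {"claw": 5, "tx": 1.5, "ty": 0, "tz": 0, "ax": 0, "ay": 0, "az": 0}])

```text
time_s: 12.33
position: [0.5942, 0.022, 0.0791]
eef_rot: [-0.5, -0.5, 0.501, -0.499]
contact_force: [0.5, -0.5, -1.5]
grip_width: 0.0159
```

Call:
servo_tool(targets=[{"claw": 5, "tx": 1.5, "ty": 0, "tz": 0, "ax": 0, "ay": 0, "az": 0}, {"claw": 5, "tx": 1, "ty": 0, "tz": 0, "ax": 0, "ay": 0, "az": 0}])

```text
time_s: 12.5
position: [0.5942, 0.022, 0.0767]
eef_rot: [-0.5, -0.5, 0.501, -0.499]
contact_force: [0.7, -0.6, -1.6]
grip_width: 0.0159
```

Call:
servo_tool(targets=[{"claw": 5, "tx": 1, "ty": 0, "tz": 0, "ax": 0, "ay": 0, "az": 0}, {"claw": 5, "tx": 1, "ty": 0, "tz": 0, "ax": 0, "ay": 0, "az": 0}])

```text
time_s: 12.67
position: [0.5943, 0.022, 0.0749]
eef_rot: [0.501, 0.499, -0.501, 0.5]
contact_force: [-0.7, -0.5, -2.1]
grip_width: 0.0155
```

Call:
servo_tool(targets=[{"claw": 5, "tx": 1.5, "ty": 0, "tz": 0, "ax": 0, "ay": 0, "az": 0}, {"claw": 5, "tx": 1.5, "ty": 0, "tz": 0, "ax": 0, "ay": 0, "az": 0}])

```text
time_s: 12.83
position: [0.5943, 0.022, 0.0718]
eef_rot: [0.501, 0.499, -0.5, 0.5]
contact_force: [-0.2, 0.4, -2.7]
grip_width: 0.016
```

Call:
servo_tool(targets=[{"claw": 5, "tx": 1, "ty": 0, "tz": 0, "ax": 0, "ay": 0, "az": 0}])

```text
time_s: 12.92
position: [0.5942, 0.022, 0.0708]
eef_rot: [-0.501, -0.499, 0.501, -0.499]
contact_force: [-0.4, 1.4, -2.7]
grip_width: 0.0155
```

Call:
servo_tool(targets=[{"claw": 5, "tx": 1, "ty": 0, "tz": 0, "ax": 0, "ay": 0, "az": 0}])

```text
time_s: 13.0
position: [0.5942, 0.022, 0.0698]
eef_rot: [-0.501, -0.499, 0.501, -0.499]
contact_force: [-0.8, 0.9, -2.1]
grip_width: 0.016
```

Call:
servo_tool(targets=[{"claw": 5, "tx": 0.7, "ty": 0, "tz": 0, "ax": 0, "ay": 0, "az": 0}])

```text
time_s: 13.08
position: [0.5942, 0.0221, 0.0694]
eef_rot: [-0.5, -0.499, 0.501, -0.5]
contact_force: [-2.5, -1.1, 9.3]
grip_width: 0.016
```

Call:
servo_tool(targets=[{"claw": 25, "tx": -0.5, "ty": 0, "tz": 0, "ax": 0, "ay": 0, "az": 0}, {"claw": 45, "tx": 0, "ty": 0, "tz": 0, "ax": 0, "ay": 0, "az": 0}, {"claw": 45, "tx": 0, "ty": 0, "tz": 0, "ax": 0, "ay": 0, "az": 0}, {"claw": 45, "tx": -10, "ty": 0, "tz": 0, "ax": 0, "ay": 0, "az": 0}, {"claw": 45, "tx": -30, "ty": 0, "tz": 0, "ax": 0, "ay": 0, "az": 0}, {"claw": 0, "tx": -20, "ty": -30, "tz": 0, "ax": 0, "ay": 0, "az": 0}, {"claw": 0, "tx": 0, "ty": -35, "tz": 0, "ax": 0, "ay": 0, "az": 0}, {"claw": 0, "tx": 0, "ty": -35, "tz": 0, "ax": 0, "ay": 0, "az": 0}])

```text
time_s: 13.75
position: [0.4945, 0.0226, 0.1316]
eef_rot: [0.502, 0.499, -0.5, 0.5]
contact_force: [-0.8, -0.3, -0.1]
grip_width: 0.0089
```

```bash
python3 - <<'E'
from h import *
delta((.5942,.0219,.0694),0)
a=bot.read_camera("scene");b=bot.read_camera("top");cv2.imwrite("pics/s7.png",a);cv2.imwrite("pics/t7.png",b)
def sil(cam,x,y,z0,rr):
    t=np.arange(90)*2*np.pi/90
    return cv2.convexHull(np.array([proj(cam,(x+r*np.cos(k),y+r*np.sin(k),z0+z)) for r,z in rr for k in t],np.float32))
out=[]
for cam,im in(("scene",a),("top",b)):
    c=proj(cam,(.594,.021,.06)).astype(int);x0,y0=c-33
    C=cv2.resize(im[y0:y0+66,x0:x0+66],None,fx=6,fy=6,interpolation=cv2.INTER_CUBIC)
    for S,col in((sil(cam,.5942,.0206,.044,((.0365,.018),)),(0,0,255)),(sil(cam,.5942,.0206,0,((.051,.036),(.051,.044))),(0,200,0))):
        cv2.polylines(C,[((S-[x0-.5,y0-.5])*6).astype(np.int32)],True,col,1)
    out.append(C)
cv2.imwrite("pics/m7.png",np.hstack(out))
E
```

```text
t 13.75 pos [0.4945 0.0226 0.1316] F [-0.8 -0.3 -0.1] delta mm tool [62.5 99.4  0.5] w 0.0089
 y-axis yaw -0.1 tilt x [ 0.004  0.    -1.   ]
 rotvec tool [-0.002 -0.    -0.004]
 delta in target frame [62.2 99.7  0.7]
```

View pics/m7.png

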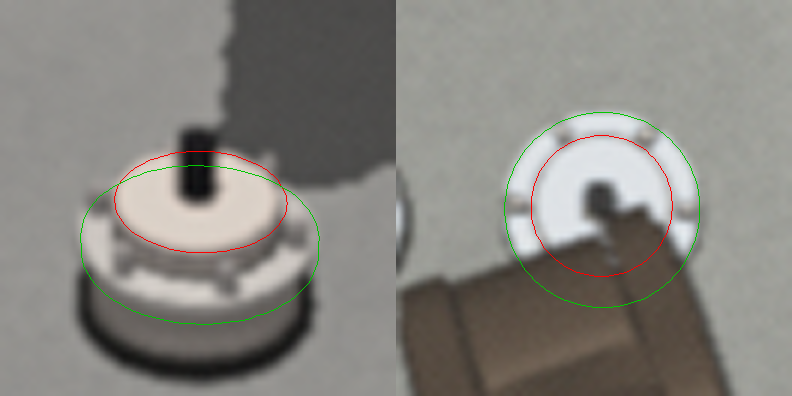

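```bash
python3 - <<'E'
from h import *
plan((.5531,.0708,.09),-17,5,0)
E
```

```text
step mm 18.1 rot -3.39
[{"claw": 0, "tx": 8.0, "ty": 12.9, "tz": -9.8, "ax": 0.0592}, {"claw": 0, "tx": 8.0, "ty": 12.3, "tz": -10.6, "ax": 0.0592}, {"claw": 0, "tx": 8.0, "ty": 11.7, "tz": -11.3, "ax": 0.0592}, {"claw": 0, "tx": 8.0, "ty": 11.0, "tz": -11.9, "ax": 0.0592}, {"claw": 0, "tx": 8.0, "ty": 10.3, "tz": -12.6, "ax": 0.0592}]
```

Call:
servo_tool(targets=[{"claw": 0, "tx": 8, "ty": 13, "tz": -10, "ax": 0.06, "ay": 0, "az": 0}, {"claw": 0, "tx": 8, "ty": 12, "tz": -11, "ax": 0.06, "ay": 0, "az": 0}, {"claw": 0, "tx": 8, "ty": 12, "tz": -11, "ax": 0.06, "ay": 0, "az": 0}, {"claw": 0, "tx": 8, "ty": 11, "tz": -12, "ax": 0.06, "ay": 0, "az": 0}, {"claw": 0, "tx": 8, "ty": 10, "tz": -13, "ax": 0.06, "ay": 0, "az": 0}, {"claw": 0, "tx": 0, "ty": 0, "tz": 0, "ax": 0, "ay": 0, "az": 0}, {"claw": 0, "tx": 0, "ty": 0, "tz": 0, "ax": 0, "ay": 0, "az": 0}])

```text
time_s: 14.43
position: [0.5594, 0.0727, 0.0898]
eef_rot: [-0.569, -0.42, 0.569, -0.42]
contact_force: [0.3, -0.5, 0.2]
grip_width: -0.0004
```

```bash
python3 - <<'E'
from fit import *
delta((.5531,.0708,.051),-17)
a=bot.read_camera("scene");cv2.imwrite("pics/s8.png",a)
def sil(cam,pts): return np.array([proj(cam,q) for q in pts],np.float32)
x0,y0=proj("scene",(.594,.04,.07)).astype(int)-[45,40]
C=cv2.resize(a[y0:y0+80,x0:x0+90],None,fx=7,fy=7,interpolation=cv2.INTER_CUBIC)
for k in range(6):
    t=np.radians(28+60*k);q=(proj("scene",(.5942+.044*np.cos(t),.0206+.044*np.sin(t),.058))-[x0-.5,y0-.5])*7
    cv2.circle(C,tuple(int(v) for v in q),4,(0,0,255),1);cv2.putText(C,str(28+60*k),tuple(int(v) for v in q),0,.4,(255,0,0))
cv2.imwrite("pics/m8.png",C)
E
```

```text
t 14.43 pos [0.5594 0.0727 0.0898] F [ 0.3 -0.5  0.2] delta mm tool [38.8 -5.4  3.7] w -0.0004
 y-axis yaw -17.2 tilt x [-0.  0. -1.]
 rotvec tool [-0.003 -0.     0.   ]
 delta in target frame [38.8 -5.5  3.6]
```

View pics/m8.png

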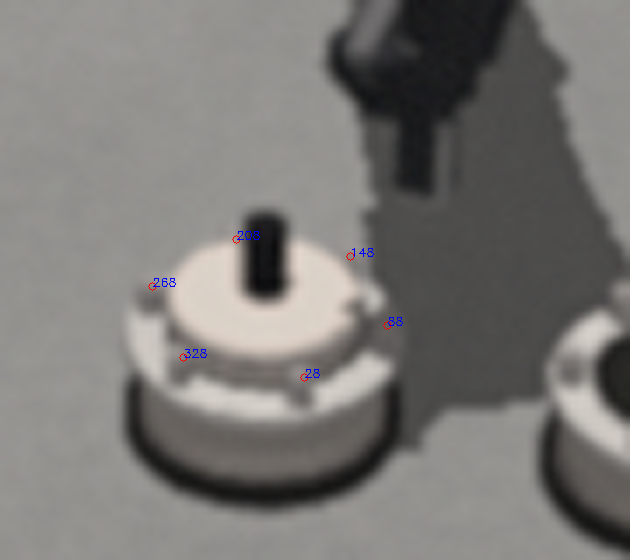

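Call:
servo_tool(targets=[{"claw": 0, "tx": 0, "ty": -5.5, "tz": 3.5, "ax": 0, "ay": 0, "az": 0}, {"claw": 0, "tx": 12, "ty": 0, "tz": 0, "ax": 0, "ay": 0, "az": 0}, {"claw": 0, "tx": 15, "ty": 0, "tz": 0, "ax": 0, "ay": 0, "az": 0}, {"claw": 0, "tx": 11, "ty": 0, "tz": 0, "ax": 0, "ay": 0, "az": 0}, {"claw": 0, "tx": 0, "ty": 0, "tz": 0, "ax": 0, "ay": 0, "az": 0}])

```text
time_s: 14.9
position: [0.5508, 0.0691, 0.0502]
eef_rot: [-0.568, -0.419, 0.571, -0.419]
contact_force: [0.3, 0.4, 0.6]
grip_width: 0.0
```

```bash
python3 - <<'E'
from h import *
delta((.5531,.0708,.051),-17)
E
```

```text
t 14.9 pos [0.5508 0.0691 0.0502] F [0.3 0.4 0.6] delta mm tool [-0.8  1.7 -2.3] w 0.0
 y-axis yaw -17.3 tilt x [-0.003 -0.001 -1.   ]
 rotvec tool [-0.006  0.002  0.003]
 delta in target frame [-0.8  1.7 -2.3]
```

Call:
servo_tool(targets=[{"claw": 0, "tx": 0, "ty": 1.2, "tz": 3, "ax": 0, "ay": 0, "az": 0}, {"claw": 0, "tx": 0, "ty": 0, "tz": 4, "ax": 0, "ay": 0, "az": 0}, {"claw": 0, "tx": 0, "ty": 0, "tz": 7, "ax": 0, "ay": 0, "az": 0}, {"claw": 0, "tx": 0, "ty": 0, "tz": 11, "ax": 0, "ay": 0, "az": 0}, {"claw": 0, "tx": 0, "ty": 0, "tz": 15, "ax": 0, "ay": 0, "az": 0}, {"claw": 0, "tx": -3, "ty": -4, "tz": 17, "ax": 0, "ay": 0, "az": 0}, {"claw": 0, "tx": -22, "ty": -22, "tz": 16, "ax": 0, "ay": 0, "az": 0}, {"claw": 0, "tx": -32, "ty": -20, "tz": 8, "ax": 0, "ay": 0, "az": 0}])

```text
time_s: 15.57
position: [0.4829, 0.0029, 0.1073]
eef_rot: [-0.568, -0.419, 0.572, -0.417]
contact_force: [0.7, -0.4, -0.1]
grip_width: -0.0003
```

```bash
python3 - <<'E'
from fit import *
delta((.5531,.0708,.1),-17)
fr=[]
for i in range(6):
    a=bot.read_camera("scene" );fr.append((bot.sense()["time_s"],a))
c=proj("scene",(.594,.0206,.06)).astype(int);x0,y0=c-[22,26]
T=[cv2.resize(f[y0:y0+44,x0:x0+44],None,fx=6,fy=6,interpolation=cv2.INTER_CUBIC) for _,f in fr]
print([round(t,3) for t,_ in fr])
cv2.imwrite("pics/m9.png",np.vstack([np.hstack(T[:3]),np.hstack(T[3:])]))
E
```

```text
t 15.57 pos [0.4829 0.0029 0.1073] F [ 0.7 -0.4 -0.1] delta mm tool [  6.8  46.6 -85.9] w -0.0003
 y-axis yaw -17.5 tilt x [-0.005 -0.002 -1.   ]
 rotvec tool [-0.009  0.003  0.004]
 delta in target frame [  7.3  47.3 -85.5]
[15.617, 15.667, 15.717, 15.767, 15.817, 15.867]
```

View pics/m9.png

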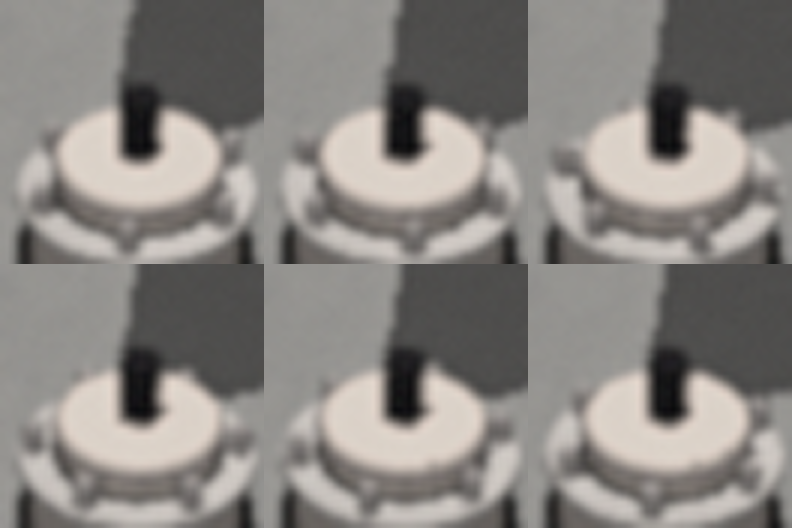

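Call:
servo_tool(targets=[{"claw": 0, "tx": -15, "ty": -10, "tz": 0, "ax": 0, "ay": 0, "az": 0}, {"claw": 0, "tx": -10, "ty": 0, "tz": 0, "ax": 0, "ay": 0, "az": 0}, {"claw": 0, "tx": 0, "ty": 0, "tz": 0, "ax": 0, "ay": 0, "az": 0}, {"claw": 0, "tx": 0, "ty": 0, "tz": 0, "ax": 0, "ay": 0, "az": 0}, {"claw": 0, "tx": 0, "ty": 0, "tz": 0, "ax": 0, "ay": 0, "az": 0}, {"claw": 0, "tx": 0, "ty": 0, "tz": 0, "ax": 0, "ay": 0, "az": 0}, {"claw": 0, "tx": 0, "ty": 0, "tz": 0, "ax": 0, "ay": 0, "az": 0}, {"claw": 0, "tx": 0, "ty": 0, "tz": 0, "ax": 0, "ay": 0, "az": 0}])

```text
time_s: 16.53
position: [0.4762, 0.0091, 0.1333]
eef_rot: [-0.569, -0.419, 0.57, -0.419]
contact_force: [-0.6, 0.0, 0.2]
grip_width: 0.0002
```

Call:
servo_tool(targets=[{"claw": 0, "tx": 0, "ty": 0, "tz": 0, "ax": 0, "ay": 0, "az": 0}, {"claw": 0, "tx": 0, "ty": 0, "tz": 0, "ax": 0, "ay": 0, "az": 0}, {"claw": 0, "tx": 0, "ty": 0, "tz": 0, "ax": 0, "ay": 0, "az": 0}, {"claw": 0, "tx": 0, "ty": 0, "tz": 0, "ax": 0, "ay": 0, "az": 0}])

```text
time_s: 16.87
position: [0.4763, 0.0092, 0.1337]
eef_rot: [-0.57, -0.419, 0.57, -0.419]
contact_force: [0.4, -0.3, -0.1]
grip_width: 0.0001
```

```bash
python3 - <<'E'
from fit import *
delta((.5531,.0708,.1),-17)
fr=[]
for i in range(6):
    a=bot.read_camera("scene" );fr.append((bot.sense()["time_s"],a))
c=proj("scene",(.594,.0206,.06)).astype(int);x0,y0=c-[22,26]
T=[cv2.resize(f[y0:y0+44,x0:x0+44],None,fx=6,fy=6,interpolation=cv2.INTER_CUBIC) for _,f in fr]
print([round(t,3) for t,_ in fr])
cv2.imwrite("pics/m10.png",np.vstack([np.hstack(T[:3]),np.hstack(T[3:])]))
cv2.imwrite("pics/s10.png",fr[-1][1])
E
```

```text
t 16.87 pos [0.4763 0.0092 0.1337] F [ 0.4 -0.3 -0.1] delta mm tool [ 33.7  55.  -81.7] w 0.0001
 y-axis yaw -17.3 tilt x [-0. -0. -1.]
 rotvec tool [-0.005  0.    -0.   ]
 delta in target frame [ 33.7  55.5 -81.4]
[16.917, 16.967, 17.017, 17.067, 17.117, 17.167]
```

View pics/m10.png

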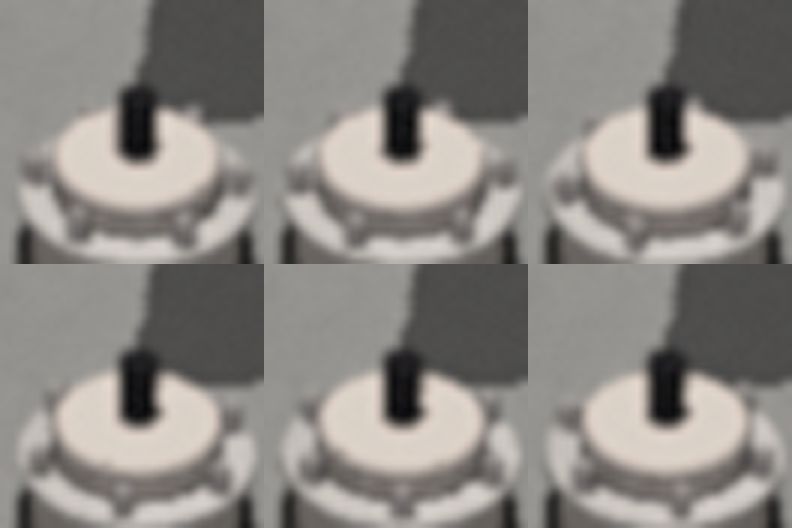

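View pics/s10.png

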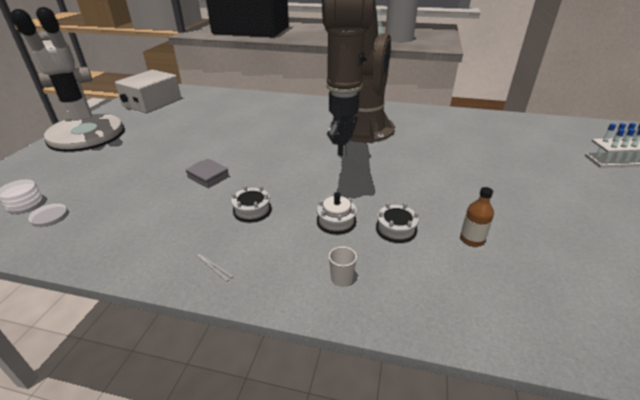

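The last pictures show the plate still turning about 1.3 s after the finger left it. The dish sits flat at about (337, 212), and the bottle, slide box and cup are where they were.

```bash
python3 -c "
from plant import bot
print(bot.hand_in(), bot.sense()['time_s'])"
```

```text
the job is handed in; nothing more can be done
the job is handed in; nothing more can be done
```

The job is done and handed in at about 17 s. The dish was seated flat on the free turntable and still coasting, with the hand clear.

- **Sorting:** I turned each plate with the shut fingertip. The turntables at y ≈ −0.21 and y ≈ +0.18 bind, needing about 8–12 N and 9–10 N at a pin. The middle one at (0.594, 0.021) runs free: no force above noise, and pictures showed the plate had turned.
- **Placing:** I picked the dish up by its knob and lowered it between the pins of the middle turntable. The first contact came at the expected seated height and read about 9 N. Both cameras then showed it centred and flat.
- **Spin:** I ramped a push on one pin, then lifted the finger away. Pictures showed about 4 rad/s just after release, and it was still turning about 1.3 s later.

**Checks:**
- The highest turntable force in any reading was about 14 N, with readings taken only at the end of each move.
- The final picture shows the bottle, slide box and cup in place.
- The network's knob location was about 8 mm off its dish location. I used my own pixel measurement of the lid and knob instead, and the grasp and fit confirmed it.
- The scene camera's overlays were off by 1–2 pixels, but by the same amount for the dish and the plate.

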